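Set up the tilt-plate rig for a static-load test

ROBOT

A 7-joint arm with a two-finger parallel gripper is mounted at the origin on the work surface. World frame = base frame: x ahead of the robot, y to its left, z up, the work surface at z = 0. Lengths are in m, angles in rad, forces in N, time in s.
With the tool pointing down it reaches from about 0.4 to 0.9 m from the base axis. Payload 5.5 kg.
Tool frame: the origin (TCP) lies midway between the tips of the shut fingers; the grasp point (between the pads) lies 19 mm behind it; y points along the fingers, x is the direction in which the jaws open and shut, and the axes are right-handed (so a half turn about y gives the same grasp; the last joint's range is limited). The gripper opens to 92 mm and grips with 3 to 60 N. Pads are 19 mm wide; open, the fingers measure 130 mm over their backs; the gripper's body (75 mm by 190 mm) begins 47 mm behind the grasp point.
Start: joints at [1.446, 0.501, -0.427, 1.55, 0.221, 1.138, -0.21], TCP at [0.246, -0.602, 0.227] pointing down, gripper open.
Joint ranges: [-2.88, 2.88], [-0.31, 2.03], [-1.54, 1.56], [0.2, 2.42], [-1.41, 4.55], [0.19, 2.02], [-2.57, 2.57]. Speed limits (rad/s): [2.57, 2.57, 3.14, 3.14, 3.14, 3.14, 3.14].

INTERFACE

Orientations are given as a unit quaternion [x, y, z, w].
In Python, from cell import manip, imaging, ticket gives the robot as it stands. The module is installed in compiled form; this text tells all that it offers.
- The arm moves only by the tool step_arm, never from a script. Its argument "moves" is a list of rows, each an object with "dp": the shift along the tool's x, y, z in cm, a list of three; "angular": the turn, a rotation vector about the tool's x, y, z in rad, a list of three; "jaw": the opening, from 0 (shut) to 1 (fully open). In form: [{"dp": [dx, dy, dz], "angular": [ax, ay, az], "jaw": jaw}, ...]. A call has 1 to 5 rows; each row shifts and turns the commanded pose from where the row before left it, along the tool's axes as they then stand; what a row does not reach is not made up. A row lasts 1/12 s, in which the tool goes at most 41.7 mm and 7.16 degrees, less where a joint would pass 70% of its speed; a pose out of reach is approached as far as the arm can. A call is refused whole if a number of a shift passes 4.17 or a number of a turn 0.125, either way. A call with a gripper value outside its range is refused whole. The fingers move at their own pace and stop on an object; the grip force is fixed at half the most. Time passes only in rows, so rows that do not move let the fingers close. It gives the time, the measured TCP pose, the force and the opening at its end, in the units of the state.
- manip.read_state(): the state, without advancing time (a new reading comes with each control period).
- imaging.grab_frame(name): name is "scene" or "side" or "wrist"; returns (picture, depth): 384x512x3 uint8, blue, green, red; 384x512 float32, m along the optical axis (not along the pixel's ray), 0 where there is no reading.
- imaging.camera_model(name): a dict with "camera_matrix" (3x3 intrinsics, pixels), "dist" ([k1, k2, p1, p2, k3] as OpenCV has them; the pictures are not rectified), "R" (3x3) and "t" (3): a world point X has camera coordinates R X + t. Camera axes: x right, y down, z forward; pixel columns grow to the right and rows downward; lengths in m; the calibration is good to about 2 mm. A picture is of the moment at which its call begins: read the wrist's pose just before it. camera_model takes no time and is no camera call; for the wrist camera it gives the pose at the moment of the call.
- ticket.finish_job(): hands the job in, once; it reports no verdict.
The state is a dict: "t": time; "qpos": joint angles; "joint_vel": joint speeds; "tau": joint torques, N m; "tool_pos": TCP position; "eef_rot": TCP orientation; "force": force on the tool from outside, world axes, zero at the start; "moment": the same for the moment, N m; "finger_gap": finger opening in m.
Only numpy, scipy, OpenCV 4.12 (cv2) and the standard library are available. Lean on these libraries where they do the work, as an engineer would, in place of code of your own. Each camera call takes 0.05 s, during which the arm holds its last target.

TASK

Get the tilt-plate rig ready for a static-load test: stand the square aluminium stop block in its outlined seat beneath the raised plate, against the back stop, then push the sprung plate down until it lies level and the side catch holds it. Then stand the larger knobbed weight on the circle scribed on the plate and finally press the start button on the counter box. Leave the small weight, the round puck and the screwdriver where they lie.

Things in the scene. Friction and masses are not known exactly. Their poses are not given: they have to be found in the camera images.
- rig: Fixed rig on a cream base board 220 mm long (x -100 to +120), 170 mm wide and 10 mm thick. Origin on the bench, under the seat centre; x points from its open mouth towards the hinge, z up. Steel back stop 24 mm wide, its top 25 mm above the bench, its front face at x = +21.5 mm. The mouth faces the robot's left (world +y), more or less.
- rig_seat (a point): Seat centre, on top of the base board (10 mm up), where the centre of the block's underside belongs; black lines mark the seat, 46 mm wide. Axes as the rig. The raised plate overhangs it at 45 degrees, its free edge 183 mm up and 25 mm to the mouth side of the seat centre: a hand must come from the mouth (-x), leaning back 30 to 45 degrees from vertical.
- plate_hinge (a point): Point on the plate's hinge axis (along the rig's y), midway along it, 66 mm above the bench and 95 mm beyond the seat centre. Axes as the rig.
- plate (a joint): Tilt plate angle, rad: 0 = raised 45 degrees, free edge up towards the mouth; 0.785 = level; 0.825 = lower stop. A spring drives it up: level takes about 10 N down at 150 mm from the hinge, 3 N more as the catch snaps, just past level (about 0.80). Aluminium, 120 mm wide, 8 mm thick, middle plane through the hinge axis, 10 to 170 mm from it. Level, its top is 70 mm up.
- plate_mark (a point): Centre of the scribed circle (60 mm across) on the plate's upper face, 95 mm from the hinge axis; moves with the plate. Its x axis lies along the plate towards the hinge, z is square to the upper face.
- plate_edge (a point): Middle of the plate's free edge on the upper face, 170 mm from the hinge axis; moves with the plate.
- block: Loose aluminium stop block, 40 x 40 mm and 44 mm tall, 0.19 kg, square in plan, starting on the bench. Origin: centre of its underside, axes along its sides, z up.
- weight: The larger steel weight: round, 50 mm across and 36 mm tall, with a knob 20 mm across on top whose gripping part runs from 44 to 62 mm above the underside; 0.5 to 0.7 kg. Origin: centre of its underside, z up.
- small_weight: Bystander: smaller steel weight of the same shape, 34 mm across, 50 mm tall in all. The two weights may stand in each other's place. Origin: centre of its underside.
- puck: Bystander: round aluminium puck, 44 mm across, 22 mm tall. Origin: centre of its underside.
- screwdriver: Bystander: screwdriver lying on the bench, handle to -x along its own x axis.
- console: Fixed counter box, light grey, 100 x 110 mm and 50 mm tall, with a display and the start button on top. Origin: centre of its underside.
- start_top (a point): Centre of the top of the start button, a grey round push button 28 mm across on top of the counter box, pressed straight down.
- start (a joint): Start button travel, m: 0 = out, 0.006 = fully down (about 5 N); it springs back.
- rig_catch (a point): Foot of the catch at the -y side of the rig (the side nearer the robot): a sprung steel hook 70 mm tall that snaps by itself over a pin on the plate's side as the plate is pressed just past level, and then holds it level (0.77 to 0.79 rad). It needs no handling.
Not all that is in view belongs to the job. Leave any green or red look-alike of the console alone. Leave any orange look-alike of the weight alone.

How it is judged:
On the way, in this order (a step that is already met when the one before it is completed fails the run):
1. the stop block stands in its seat under the raised plate, against the back stop, let go (x of block in the frame of rig_seat between -0.012 and 0.012 m and y of block in the frame of rig_seat between -0.012 and 0.012 m and z of block in the frame of rig_seat between -0.004 and 0.004 m and angle between block's own z axis and vertical below 0.08 rad and value of joint plate below 0.2 rad and contact force between block and the fingers below 0.1 N), for 0.2 s.
2. the plate is pushed level and held by its catch, with nothing pushing on it (value of joint plate above 0.742 rad and contact force between plate and the arm below 0.1 N and contact force between plate and the fingers below 0.1 N and contact force between plate and weight below 0.1 N), for 0.4 s.
3. the larger weight stands on the scribed circle, let go (horizontal distance between weight and plate_mark below 0.015 m and angle between weight's own z axis and vertical below 0.08 rad and z of weight in the frame of plate_mark between -0.005 and 0.005 m and contact force between weight and the fingers below 0.1 N), for 0.2 s.
4. the start button is pressed (value of joint start above 0.004 m), for 0.05 s.
At the end, for the whole second after the job is handed in: Block upright in its seat, within 12 mm of its centre each way; plate level within 2.5 degrees, held by its catch; larger weight upright and still on the plate, within 15 mm of the circle's centre; start button pressed at least 4 mm, last, and released (x of block in the frame of rig_seat between -0.012 and 0.012 m and y of block in the frame of rig_seat between -0.012 and 0.012 m and z of block in the frame of rig_seat between -0.004 and 0.004 m and angle between each of block, weight's own z axis and vertical below 0.08 rad and value of joint plate above 0.742 rad and horizontal distance between weight and plate_mark below 0.015 m and z of weight in the frame of plate_mark between -0.005 and 0.005 m and linear speed of weight below 0.02 m/s and value of joint start below 0.002 m); the robot touches nothing.
It fails at once if the small weight, the puck or the screwdriver is moved by more than 30 mm (distance of any of small_weight, puck, screwdriver from where it was at the start of the episode above 0.03 m).
It fails at once if the start button is pressed before the weight stands on the level plate (value of joint start above 0.004 m and (value of joint plate below 0.74 rad or horizontal distance between weight and plate_mark above 0.02 m)).
It also fails if it takes over 72 s, if anything falls off the work surface, if the arm or the gripper's body presses on something with over 40 N, if the wrist force passes 120 N, or if a joint passes its speed limit or range.

## Working session

There is one attempt and no reset: what is moved stays moved. The work goes in short steps, Python scripts to look and compute and a tool call to move; the robot and the scene stay as the last step left them, time stands still between calls to the robot, and variables do not carry over. Pictures are saved under pics/ and viewed, and the job is handed in when it is done.

Besides the shell and the picture viewer there is one more tool, called after "Emit:" as a command line: name --argument value ..., lists and objects as JSON in quotes. step_arm: Moves the arm, as the interface text tells. Its arguments: {"type":"object","properties":{"moves":{"type":"array"}},"required":["moves"]}

```bash
mkdir -p pics
cat > h.py <<'E'
import numpy as np,cv2
from cell import manip,imaging,ticket
from scipy.spatial.transform import Rotation as R
np.set_printoptions(precision=4,suppress=True)
def grab(n,tag):
    m=imaging.camera_model(n); p,d=imaging.grab_frame(n)
    np.savez(f'{tag}.npz',p=p,d=d,K=m['camera_matrix'],dist=m['dist'],R=m['R'],t=m['t'])
    cv2.imwrite(f'pics/{tag}.png',cv2.resize(p,None,fx=1.5,fy=1.5,interpolation=cv2.INTER_CUBIC))
def crop(tag,u0,v0,u1,v1,out):
    f=np.load(f'{tag}.npz');c=f['p'][v0:v1,u0:u1];s=min(800/c.shape[1],600/c.shape[0])
    cv2.imwrite(f'pics/{out}.png',cv2.resize(c,None,fx=s,fy=s,interpolation=cv2.INTER_CUBIC));print('scale',s)
def pt(tag,u,v,z=None):
    f=np.load(f'{tag}.npz');Rm=f['R'];t=f['t']
    n=cv2.undistortPoints(np.array([[[u,v]]],float),f['K'],f['dist'])[0,0]
    ray=np.array([n[0],n[1],1.])
    if z is None:
        d=f['d'][int(round(v)),int(round(u))]; return Rm.T@(ray*d-t)
    c=-Rm.T@t; r=Rm.T@ray; return c+r*(z-c[2])/r[2]
def proj(tag,X):
    f=np.load(f'{tag}.npz')
    return cv2.projectPoints(np.array(X,float).reshape(-1,3),cv2.Rodrigues(f['R'])[0],f['t'],f['K'],f['dist'])[0][:,0]
def plan(pos,Rt):
    """cm shift in current tool axes, rotvec in tool axes"""
    s=manip.read_state();R0=R.from_quat(s['eef_rot'])
    print('dp_cm',R0.inv().apply(np.array(pos)-s['tool_pos'])*100,'rot',(R0.inv()*Rt).as_rotvec())
E
python3 - <<'E'
from h import *
print(manip.read_state())
for n in['scene','side','wrist']: grab(n,n+'0')
E
```

```text
{'t': 0.0, 'qpos': array([ 1.4462,  0.5018, -0.4268,  1.5515,  0.2208,  1.1383, -0.2103]), 'joint_vel': array([-0.    , -0.0007,  0.0019, -0.0003,  0.0011, -0.0003,  0.0003]), 'tau': array([ -0.0001, -56.6607,  -5.8162, -27.9116,  -0.0686,   0.0309,
         0.0002]), 'tool_pos': array([ 0.2455, -0.6011,  0.2257]), 'eef_rot': array([-0.5866,  0.3948, -0.3937,  0.5874]), 'force': array([-0.2178, -0.455 , -0.5673]), 'moment': array([-0.0073,  0.0075, -0.0222]), 'finger_gap': 0.09190111017981656}
```

View pics/scene0.png

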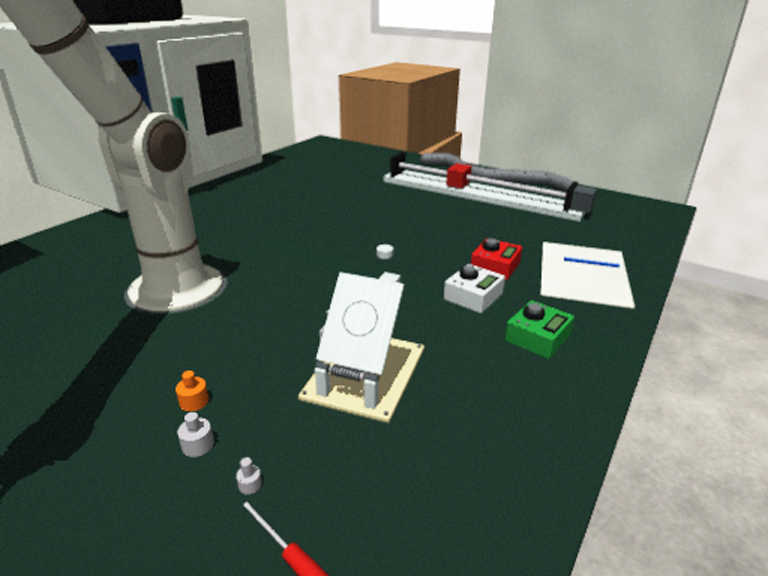

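View pics/side0.png

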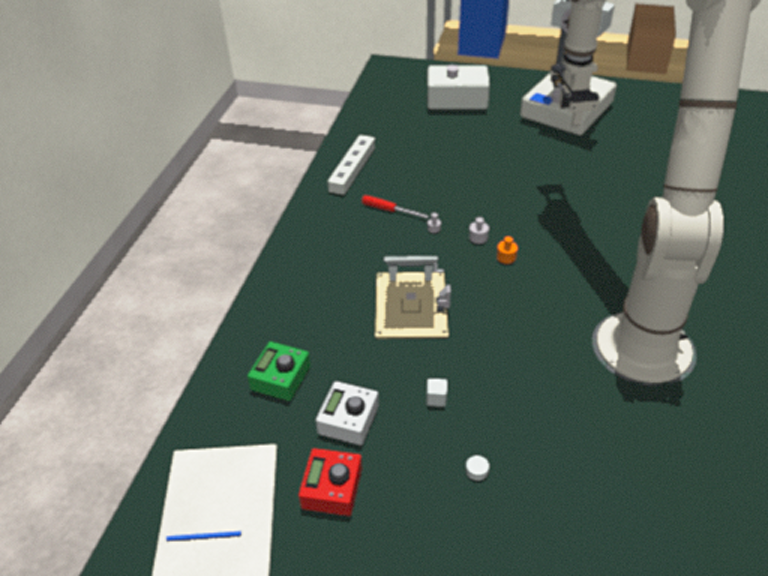

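View pics/wrist0.png

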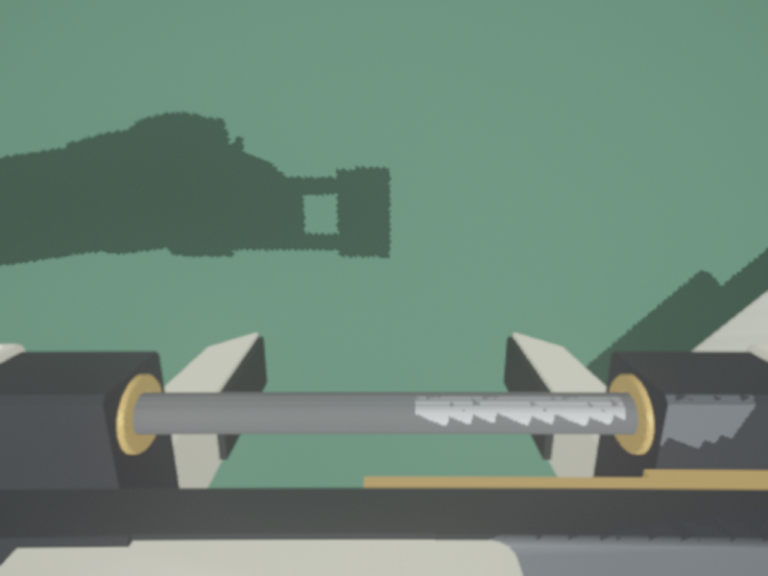

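The scene view shows the rig near (360,340), the grey weight at (195,435), the small one at (248,478) and an orange look-alike. In the side view the block is at (437,393), the puck at (477,467) and the grey console at (348,412). Next I'll enlarge crops to measure.

Run:
```python
from h import *
crop('side0',200,230,340,335,'c1')
crop('side0',240,160,310,230,'c2')
crop('side0',270,135,350,180,'c3')
crop('scene0',190,170,290,285,'c4')
crop('scene0',100,240,190,335,'c5')
```

```text
scale 5.714285714285714
scale 8.571428571428571
scale 10.0
scale 5.217391304347826
scale 6.315789473684211
```

View pics/c1.png

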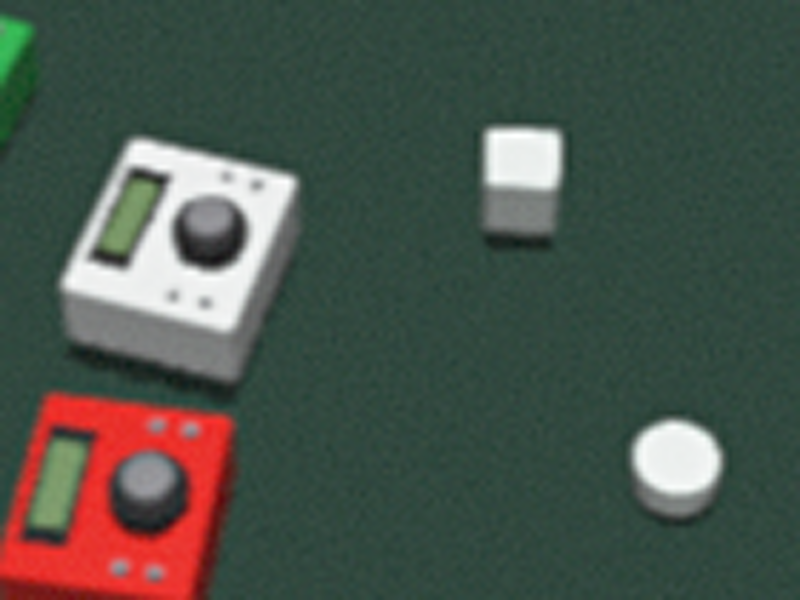

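View pics/c2.png

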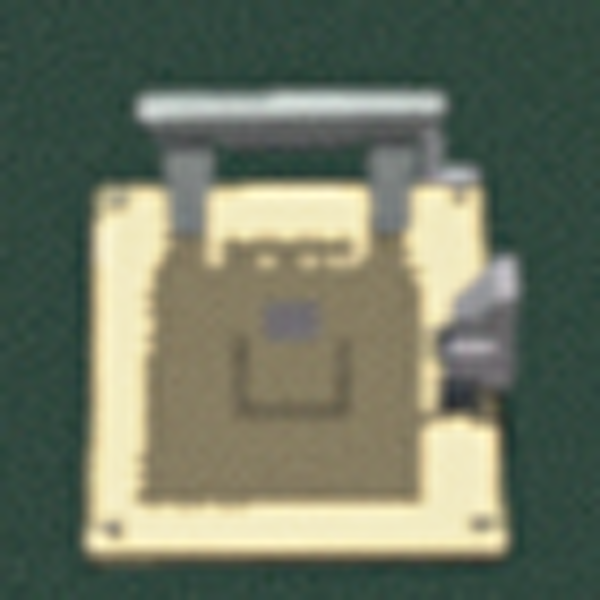

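View pics/c3.png

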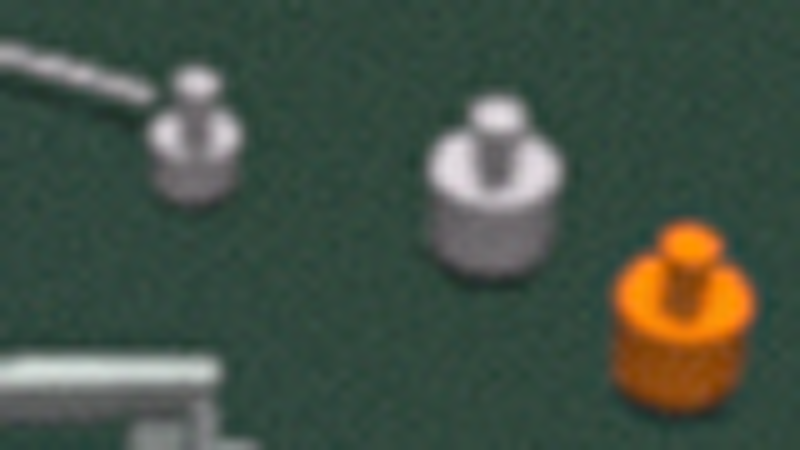

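View pics/c4.png

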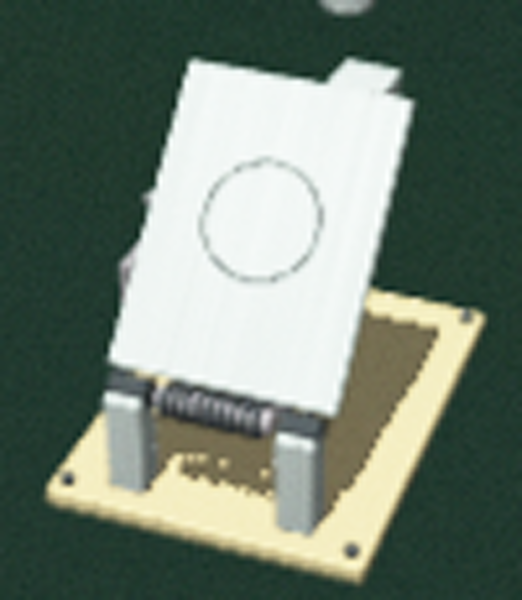

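View pics/c5.png

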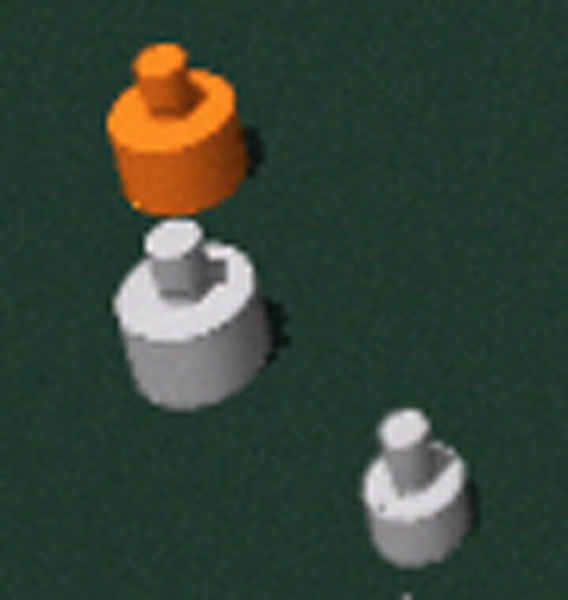

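Run:
```python
from h import *
def q(tag,s,o,pts,z):
    return np.array([pt(tag,(x+.5)/s-.5+o[0],(y+.5)/s-.5+o[1],z) for x,y in pts])
s1=5.7143
b=q('side0',s1,(200,230),[(485,128),(562,129),(560,188),(484,185)],.044)
print('block',b,b.mean(0),np.linalg.norm(np.roll(b,-1,0)-b,axis=1))
print(q('side0',s1,(200,230),[(484,234),(553,236)],0))
c=q('side0',s1,(200,230),[(135,140),(298,180),(232,330),(63,287)],.05)
print('console',c,c.mean(0),np.linalg.norm(np.roll(c,-1,0)-c,axis=1))
for z in(.05,.06,.07):print('btn',q('side0',s1,(200,230),[(211,218)],z))
print('btn depth',pt('side0',236.5,267.9))
print('puck',q('side0',s1,(200,230),[(676,458)],.022))
r=q('side0',8.5714,(240,160),[(97,186),(484,186),(507,550),(85,550)],.01)
print('rig',r,np.linalg.norm(np.roll(r,-1,0)-r,axis=1))
print('seat',q('side0',8.5714,(240,160),[(240,411),(345,411),(238,340),(348,340)],.01))
print('stop top',q('side0',8.5714,(240,160),[(265,335),(315,335)],.025))
print('W',q('side0',10,(270,135),[(498,113)],.062),q('scene0',6.3158,(100,240),[(174,238)],.062))
print('w',q('side0',10,(270,135),[(197,82)],.05),q('scene0',6.3158,(100,240),[(404,430)],.05))
print('O',q('side0',10,(270,135),[(690,245)],.062))
r=q('scene0',5.2174,(190,170),[(484,318),(358,570),(50,492)],.01)
print('rig scene',r,np.linalg.norm(np.diff(r,axis=0),axis=1))
# plate corners by depth
for x,y in [(195,68),(405,105),(118,355),(325,405),(262,222)]:
  print('plate',pt('scene0',(x+.5)/5.2174-.5+190,(y+.5)/5.2174-.5+170))
print(pt('scene0',0,0,0))
for n in('side0','scene0'):
  f=np.load(n+'.npz');print(n,-f['R'].T@f['t'])
```

```text
block [[0.4643 0.2411 0.044 ]
 [0.4213 0.2322 0.044 ]
 [0.4146 0.2742 0.044 ]
 [0.4566 0.2814 0.044 ]] [0.4392 0.2572 0.044 ] [0.0439 0.0424 0.0425 0.041 ]
[[0.4559 0.282  0.    ]
 [0.4172 0.2748 0.    ]]
console [[0.6554 0.2977 0.05  ]
 [0.5579 0.3052 0.05  ]
 [0.5673 0.4109 0.05  ]
 [0.6642 0.404  0.05  ]] [0.6112 0.3545 0.05  ] [0.0978 0.1061 0.0972 0.1067]
btn [[0.5984 0.3415 0.05  ]]
btn [[0.5958 0.3487 0.06  ]]
btn [[0.5932 0.356  0.07  ]]
btn depth [0.5917 0.3602 0.0749]
puck [[0.3253 0.4189 0.022 ]]
rig [[ 0.6669 -0.1018  0.01  ]
 [ 0.4966 -0.1389  0.01  ]
 [ 0.4462  0.0772  0.01  ]
 [ 0.6163  0.1148  0.01  ]] [0.1743 0.2219 0.1742 0.2224]
seat [[ 0.5719  0.0227  0.01  ]
 [ 0.5281  0.0131  0.01  ]
 [ 0.5825 -0.0191  0.01  ]
 [ 0.5358 -0.0293  0.01  ]]
stop top [[ 0.5682 -0.0098  0.025 ]
 [ 0.5472 -0.0144  0.025 ]]
W [[ 0.4353 -0.3084  0.062 ]] [[ 0.4391 -0.3107  0.062 ]]
w [[ 0.5595 -0.3178  0.05  ]] [[ 0.5643 -0.322   0.05  ]]
O [[ 0.3503 -0.2429  0.062 ]]
rig scene [[ 0.6189  0.1052  0.01  ]
 [ 0.6658 -0.1042  0.01  ]
 [ 0.5069 -0.1428  0.01  ]] [0.2146 0.1635]
plate [ 0.4986 -0.0004  0.1854]
plate [0.6081 0.0261 0.186 ]
plate [ 0.5233 -0.1031  0.0779]
plate [ 0.6301 -0.0792  0.078 ]
plate [ 0.5647 -0.0365  0.1352]
[-17.5856   7.8897   0.    ]
side0 [0.2722 1.25   1.3001]
scene0 [ 1.0062 -0.66    0.6468]
```

Run:
```python
from h import *
s=manip.read_state();R0=R.from_quat(s['eef_rot']);print(R0.as_matrix())
m=imaging.camera_model('wrist');c=-m['R'].T@m['t'];print('cam in tool',R0.inv().apply(c-s['tool_pos']),'fwd in tool',R0.inv().apply(m['R'][2]),'right',R0.inv().apply(m['R'][0]))
rx=np.array([.2268,-.9739,0]);ry=np.array([.9739,.2268,0]);rz=np.array([0,0,1.])
def ori(xj,ay): 
    ay=ay/np.linalg.norm(ay);xj=xj/np.linalg.norm(xj); return R.from_matrix(np.c_[xj,ay,np.cross(xj,ay)])
th=np.radians(36)
d=np.sin(th)*rx-np.cos(th)*rz
for sg in(1,-1):
    Rt=ori(sg*ry,d); print(sg,Rt.as_matrix(), 'rot needed',(R0.inv()*Rt).as_rotvec(), (R0.inv()*Rt).magnitude())
    # vertical first
    Rv=ori(sg*ry,-rz); print((R0.inv()*Rv).as_rotvec())
X=np.array([.555,-.004,0]);P=[X+a*rx+b*ry+c*rz for a,b,c in[(21.5e-3,-12e-3,.025),(21.5e-3,12e-3,.025),(21.5e-3,12e-3,.01),(-23e-3,23e-3,.01),(-23e-3,-23e-3,.01),(-.1,-.085,.01),(-.1,.085,.01)]]
print((proj('side0',P)-[240,160]+.5)*8.571)
```

```text
[[ 0.3782 -0.0005  0.9257]
 [-0.9257  0.0014  0.3782]
 [-0.0015 -1.      0.0001]]
cam in tool [ 0.0002 -0.158   0.0758] fwd in tool [ 0.0003  0.959  -0.2833] right [ 1.    -0.     0.001]
1 [[ 0.9739  0.1333 -0.1835]
 [ 0.2268 -0.5725  0.7879]
 [ 0.     -0.809  -0.5878]] rot needed [-0.5202 -1.3615 -0.4437] 1.5234988201227344
[-0.0011 -1.4118 -0.0012]
-1 [[-0.9739  0.1333  0.1835]
 [-0.2268 -0.5725 -0.7879]
 [-0.     -0.809   0.5878]] rot needed [ 0.4628  1.6661 -0.5426] 1.812281126429717
[ 0.0013  1.7298 -0.0012]
[[319.9085 314.0769]
 [264.2846 314.5914]
 [264.553  339.3261]
 [239.3205 412.8433]
 [347.1961 411.887 ]
 [500.9316 543.7778]
 [ 89.69   547.2077]]
```

```bash
cat >> h.py <<'E'
def sim(pos,Rc,rows):
    pos=np.array(pos,float)
    for dp,a in rows:
        pos=pos+Rc.apply(np.array(dp)/100); Rc=Rc*R.from_rotvec(a)
    return pos,Rc
def cur():
    s=manip.read_state();return s['tool_pos'],R.from_quat(s['eef_rot'])
def ori(xj,ay):
    ay=ay/np.linalg.norm(ay);xj=xj-ay*(xj@ay);xj=xj/np.linalg.norm(xj); return R.from_matrix(np.c_[xj,ay,np.cross(xj,ay)])
def lean(yaw,th):
    x=np.array([np.cos(yaw),np.sin(yaw),0]);f=np.array([np.sin(yaw),-np.cos(yaw),0])
    return ori(x,np.sin(th)*f-np.cos(th)*np.array([0,0,1.]))
E
python3 - <<'E'
from h import *
from scipy.optimize import least_squares
p,Rc=cur()
N=25
yaw=np.radians(10.7)
tot=(Rc.inv()*lean(yaw,0)).as_rotvec();print(tot)
w=tot[1]/N
f=lambda v:(sim(p,Rc,[([v[0],0,v[1]],[0,w,0])]*N)[0]-[.4285,.33,0])[:2]
r=least_squares(f,[0,4]);print(w,r.x)
q=p;Rq=Rc
for i in range(5):
    q,Rq=sim(q,Rq,[([r.x[0],-.3,r.x[1]],[0,w,0])]*5);print(q)
T=lean(yaw,np.radians(36));print('tilt',(lean(yaw,0).inv()*T).as_rotvec())
E
```

```text
[-0.0011 -1.3697 -0.0012]
-0.05478895501425649 [-1.3376  3.8857]
[ 0.384  -0.4502  0.241 ]
[ 0.4764 -0.2674  0.2563]
[ 0.5159 -0.0664  0.2715]
[0.4995 0.1378 0.2868]
[0.4285 0.3299 0.3021]
tilt [-0.6283 -0.     -0.    ]
```

Emit:
step_arm --moves '[{"dp": [-1.34, -0.5, 3.88], "angular": [0, -0.055, 0], "jaw": 1}, {"dp": [-1.34, -0.5, 3.88], "angular": [0, -0.055, 0], "jaw": 1}, {"dp": [-1.34, -0.5, 3.88], "angular": [0, -0.055, 0], "jaw": 1}, {"dp": [-1.34, -0.5, 3.88], "angular": [0, -0.055, 0], "jaw": 1}, {"dp": [-1.34, -0.5, 3.88], "angular": [0, -0.055, 0], "jaw": 1}]'

```text
t: 0.57
tool_pos: [0.385, -0.449, 0.2517]
eef_rot: [-0.636, 0.309, -0.309, 0.636]
force: [0.9, 0.1, -0.2]
finger_gap: 0.0916
```

Emit:
step_arm --moves '[{"dp": [-1.34, -0.5, 3.88], "angular": [0, -0.055, 0], "jaw": 1}, {"dp": [-1.34, -0.5, 3.88], "angular": [0, -0.055, 0], "jaw": 1}, {"dp": [-1.34, -0.5, 3.88], "angular": [0, -0.055, 0], "jaw": 1}, {"dp": [-1.34, -0.5, 3.88], "angular": [0, -0.055, 0], "jaw": 1}, {"dp": [-1.34, -0.5, 3.88], "angular": [0, -0.055, 0], "jaw": 1}]'

```text
t: 0.98
tool_pos: [0.4764, -0.2659, 0.2768]
eef_rot: [-0.672, 0.219, -0.219, 0.672]
force: [1.0, -0.1, -0.5]
finger_gap: 0.0916
```

Tracking as simulated, so I'm continuing.

Emit:
step_arm --moves '[{"dp": [-1.34, 0, 3.88], "angular": [0, -0.055, 0], "jaw": 1}, {"dp": [-1.34, 0, 3.88], "angular": [0, -0.055, 0], "jaw": 1}, {"dp": [-1.34, 0, 3.88], "angular": [0, -0.055, 0], "jaw": 1}, {"dp": [-1.34, 0, 3.88], "angular": [0, -0.055, 0], "jaw": 1}, {"dp": [-1.34, 0, 3.88], "angular": [0, -0.055, 0], "jaw": 1}]'

```text
t: 1.4
tool_pos: [0.5145, -0.065, 0.2767]
eef_rot: [0.696, -0.125, 0.125, -0.696]
force: [0.7, -0.6, -0.4]
finger_gap: 0.0918
```

Emit:
step_arm --moves '[{"dp": [-1.34, 0, 3.88], "angular": [0, -0.055, 0], "jaw": 1}, {"dp": [-1.34, 0, 3.88], "angular": [0, -0.055, 0], "jaw": 1}, {"dp": [-1.34, 0, 3.88], "angular": [0, -0.055, 0], "jaw": 1}, {"dp": [-1.34, 0, 3.88], "angular": [0, -0.055, 0], "jaw": 1}, {"dp": [-1.34, 0, 3.88], "angular": [0, -0.055, 0], "jaw": 1}]'

```text
t: 1.82
tool_pos: [0.4968, 0.1387, 0.2767]
eef_rot: [0.707, -0.028, 0.029, -0.707]
force: [1.0, -0.2, 0.1]
finger_gap: 0.0919
```

Emit:
step_arm --moves '[{"dp": [-1.34, 0, 3.88], "angular": [0, -0.055, 0], "jaw": 1}, {"dp": [-1.34, 0, 3.88], "angular": [0, -0.055, 0], "jaw": 1}, {"dp": [-1.34, 0, 3.88], "angular": [0, -0.055, 0], "jaw": 1}, {"dp": [-1.34, 0, 3.88], "angular": [0, -0.055, 0], "jaw": 1}, {"dp": [-1.34, 0, 3.88], "angular": [0, -0.055, 0], "jaw": 1}]'

```text
t: 2.23
tool_pos: [0.4245, 0.33, 0.2766]
eef_rot: [-0.704, -0.069, 0.068, 0.704]
force: [0.3, -0.1, -0.6]
finger_gap: 0.0918
```

Emit:
step_arm --moves '[{"dp": [0, 1.5, 0], "angular": [-0.12, 0, 0], "jaw": 1}, {"dp": [0, 1.5, 0], "angular": [-0.12, 0, 0], "jaw": 1}, {"dp": [0, 1.5, 0], "angular": [-0.12, 0, 0], "jaw": 1}, {"dp": [0, 1.5, 0], "angular": [-0.12, 0, 0], "jaw": 1}, {"dp": [0, 1.5, 0], "angular": [-0.12, 0, 0], "jaw": 1}]'

```text
t: 2.65
tool_pos: [0.4285, 0.3124, 0.2049]
eef_rot: [0.881, 0.086, -0.044, -0.462]
force: [-0.2, -1.0, -0.4]
finger_gap: 0.0922
```

Run:
```python
from h import *
print(manip.read_state()['qpos'])
grab('wrist','wrist1')
p,Rc=cur();print(p,Rc.as_matrix())
P=[.4395,.258,.044]
print(proj('wrist1',P)*1.5)
```

```text
[-0.4255  0.6809 -0.7858  1.6285  0.7588  1.6256 -1.2288]
[0.4244 0.3126 0.1979] [[ 0.98    0.107  -0.1677]
 [ 0.1987 -0.5659  0.8001]
 [-0.0093 -0.8175 -0.5759]]
[[385.2779 196.3906]]
```

View pics/wrist1.png

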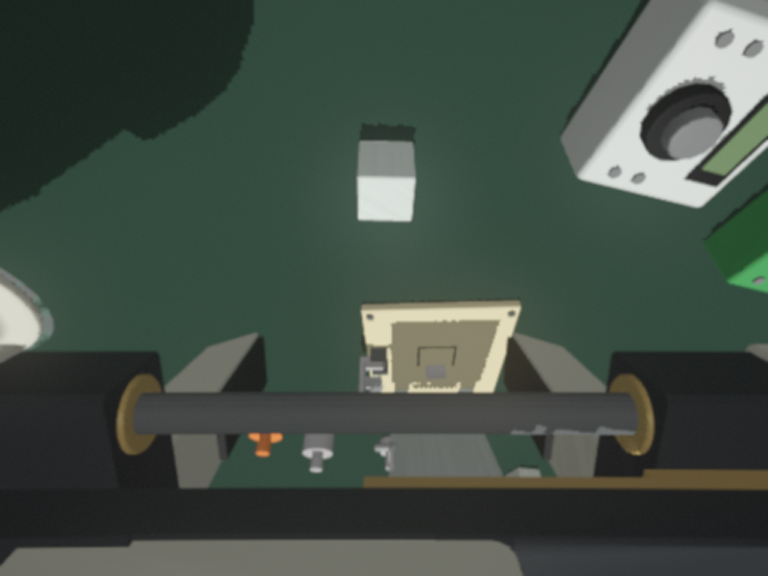

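The wrist view shows the block top at (358–415, 176–220), which is where the model predicted it, and the seat outline at about (437,355). I'll refine both from this picture.

Run:
```python
from h import *
crop('wrist1',225,75,290,155,'d1');crop('wrist1',235,195,355,270,'d2')
```

```text
scale 7.5
scale 6.666666666666667
```

View pics/d1.png

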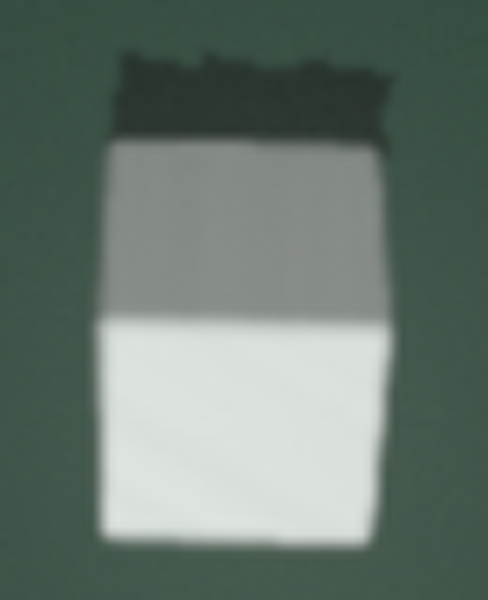

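View pics/d2.png

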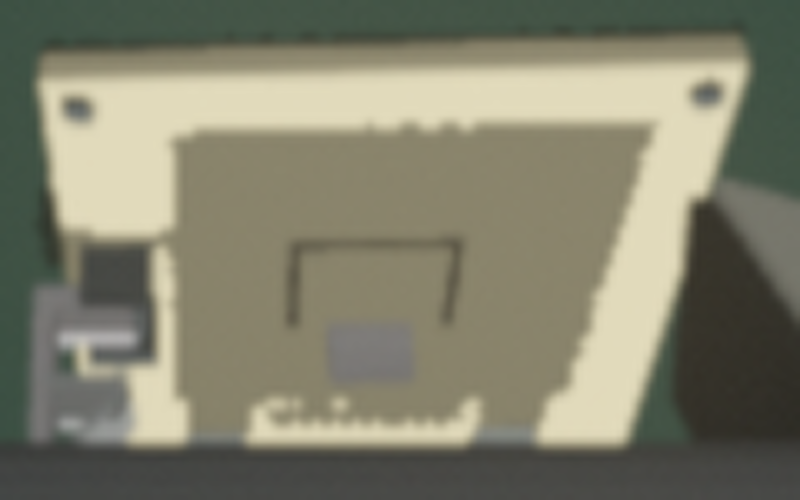

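Run:
```python
from h import *
def q(tag,s,o,pts,z):
    return np.array([pt(tag,(x+.5)/s-.5+o[0],(y+.5)/s-.5+o[1],z) for x,y in pts])
b=q('wrist1',7.5,(225,75),[(98,319),(393,322),(370,546),(100,540)],.044);print(b,b.mean(0),np.linalg.norm(np.roll(b,-1,0)-b,axis=1))
for i,j in((0,1),(3,2)): v=b[j]-b[i];print(np.degrees(np.arctan2(v[1],v[0])))
b0=q('wrist1',7.5,(225,75),[(108,142),(380,146)],0.);print(b0);v=b0[1]-b0[0];print(np.degrees(np.arctan2(v[1],v[0])))
r=q('wrist1',6.6667,(235,195),[(40,78),(746,62)],.01);print('rig mouth',r);v=r[1]-r[0];print(np.degrees(np.arctan2(v[1],v[0])),np.linalg.norm(v))
c=r.mean(0);a=np.arctan2(v[1],v[0]);rx=np.array([np.sin(a),-np.cos(a),0]);print('seat',c+.1*rx)
s=q('wrist1',6.6667,(235,195),[(293,243),(460,240)],.01);v=s[1]-s[0];print('seat line',s,np.linalg.norm(v),np.degrees(np.arctan2(v[1],v[0])),s.mean(0)+.023*rx)
t=q('wrist1',6.6667,(235,195),[(328,380),(412,380)],.025);print('stop top',t)
t=q('wrist1',6.6667,(235,195),[(328,322),(412,322)],.01);print('stop foot',t, t.mean(0)-.0215*rx)
yaw=np.radians(10.7)
for gz in (.03,):
  for back in (.08,0):
    T=lean(yaw,np.radians(36)); d=T.as_matrix()[:,1]
    plan(np.array([.4395,.258,gz])+(.019-back)*d,T)
```

```text
[[0.417  0.2718 0.044 ]
 [0.456  0.2789 0.044 ]
 [0.4627 0.2386 0.044 ]
 [0.4232 0.2321 0.044 ]] [0.4397 0.2554 0.044 ] [0.0397 0.0408 0.0401 0.0401]
10.348923941858262
9.323906525906116
[[0.4172 0.2698 0.    ]
 [0.4566 0.2769 0.    ]]
10.115472624860804
rig mouth [[0.4496 0.0735 0.01  ]
 [0.613  0.112  0.01  ]]
13.230294087578901 0.16788198159494463
seat [ 0.5542 -0.0046  0.01  ]
seat line [[0.5281 0.0114 0.01  ]
 [0.5718 0.0215 0.01  ]] 0.04481103978910078 12.995312769158177 [ 0.5552 -0.0059  0.01  ]
stop top [[ 0.5495 -0.035   0.025 ]
 [ 0.5729 -0.0305  0.025 ]]
stop foot [[ 0.5488 -0.0287  0.01  ]
 [ 0.5723 -0.0241  0.01  ]] [ 0.5556 -0.0055  0.01  ]
dp_cm [ 0.5478 10.8759  5.133 ] rot [-0.0145  0.0162  0.0002]
dp_cm [ 0.5452 18.8751  5.0169] rot [-0.0145  0.0162  0.0002]
```

Run:
```python
from h import *
yaw=np.radians(10.0)
T=lean(yaw,np.radians(36)); d=T.as_matrix()[:,1]
for back in (.08,0): plan(np.array([.4397,.256,.03])+(.019-back)*d,T)
```

```text
dp_cm [ 0.5715 10.9914  4.9687] rot [-0.0145  0.0261  0.0073]
dp_cm [ 0.5114 18.9904  4.8538] rot [-0.0145  0.0261  0.0073]
```

Emit:
step_arm --moves '[{"dp": [0, 0, 0], "angular": [-0.0145, 0.026, 0.007], "jaw": 1}, {"dp": [0.14, 2.75, 1.24], "angular": [0, 0, 0], "jaw": 1}, {"dp": [0.14, 2.75, 1.24], "angular": [0, 0, 0], "jaw": 1}, {"dp": [0.14, 2.75, 1.24], "angular": [0, 0, 0], "jaw": 1}, {"dp": [0.14, 2.75, 1.24], "angular": [0, 0, 0], "jaw": 1}]'

```text
t: 3.12
tool_pos: [0.4393, 0.2896, 0.0856]
eef_rot: [0.884, 0.076, -0.034, -0.46]
force: [-0.1, 0.0, 1.0]
finger_gap: 0.0915
```

Run:
```python
from h import *
yaw=np.radians(10.0)
grab('wrist','wrist2')
T=lean(yaw,np.radians(36)); d=T.as_matrix()[:,1]
plan(np.array([.4397,.256,.03])+(.019)*d,T)
```

```text
dp_cm [-0.3393  7.6987  0.4916] rot [-0.0114 -0.0103 -0.0033]
```

View pics/wrist2.png

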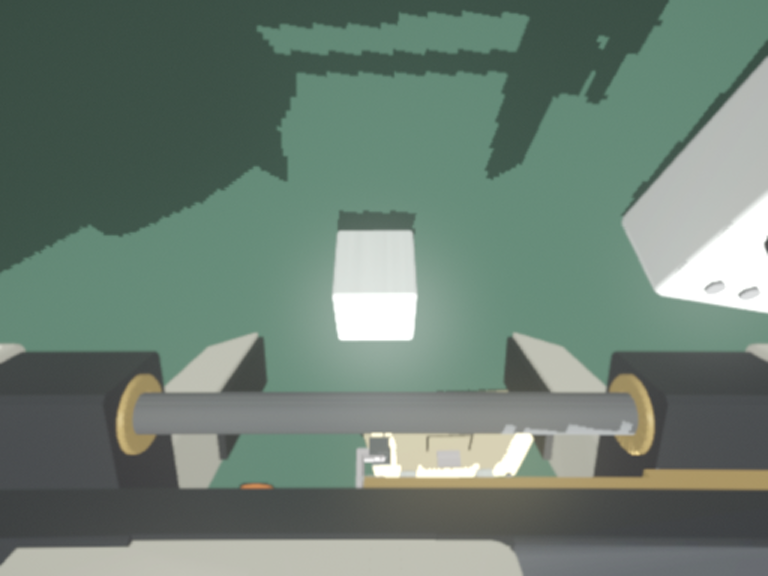

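The block sits squarely between the fingers at (375,285), so I'm descending and gripping.

Emit:
step_arm --moves '[{"dp": [-0.09, 1.93, 0.12], "angular": [-0.011, -0.01, -0.003], "jaw": 1}, {"dp": [-0.09, 1.92, 0.12], "angular": [0, 0, 0], "jaw": 1}, {"dp": [-0.08, 1.92, 0.12], "angular": [0, 0, 0], "jaw": 1}, {"dp": [-0.08, 1.92, 0.12], "angular": [0, 0, 0], "jaw": 1}, {"dp": [0, 0, 0], "angular": [0, 0, 0], "jaw": 1}]'

```text
t: 3.58
tool_pos: [0.4429, 0.2454, 0.02]
eef_rot: [0.888, 0.078, -0.038, -0.452]
force: [-0.9, -0.5, 0.8]
finger_gap: 0.0919
```

Emit:
step_arm --moves '[{"dp": [0, 0, 0], "angular": [0, 0, 0], "jaw": 0.3}, {"dp": [0, 0, 0], "angular": [0, 0, 0], "jaw": 0.3}, {"dp": [0, 0, 0], "angular": [0, 0, 0], "jaw": 0.3}, {"dp": [0, 0, 0], "angular": [0, 0, 0], "jaw": 0.3}, {"dp": [0, 0, 0], "angular": [0, 0, 0], "jaw": 0.3}]'

```text
t: 4.0
tool_pos: [0.4434, 0.2501, 0.0221]
eef_rot: [0.886, 0.08, -0.037, -0.454]
force: [0.1, -0.3, -0.6]
finger_gap: 0.0628
```

Run:
```python
from h import *
grab('wrist','wrist3')
p,Rc=cur();print(p,Rc.as_matrix());print(manip.read_state()['finger_gap'])
```

```text
[0.4433 0.2498 0.0218] [[ 0.9843  0.1084 -0.139 ]
 [ 0.1762 -0.5746  0.7992]
 [ 0.0067 -0.8112 -0.5847]]
0.05931014289523082
```

View pics/wrist3.png

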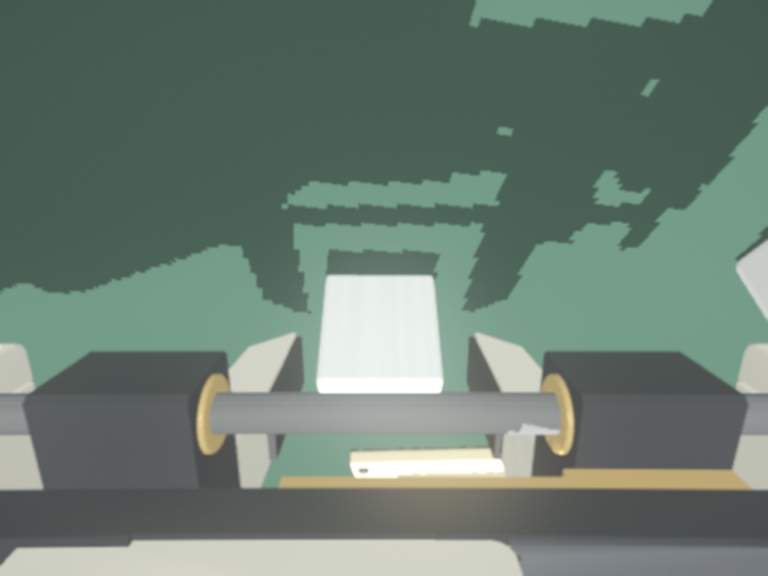

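Emit:
step_arm --moves '[{"dp": [-0.2, 0.8, 0], "angular": [0, 0, 0], "jaw": 0.5}, {"dp": [0, 0, 0], "angular": [0, 0, 0], "jaw": 0.5}, {"dp": [0, 0, 0], "angular": [0, 0, 0], "jaw": 0.2}, {"dp": [0, 0, 0], "angular": [0, 0, 0], "jaw": 0.2}, {"dp": [0, 0, 0], "angular": [0, 0, 0], "jaw": 0.2}]'

```text
t: 4.47
tool_pos: [0.4419, 0.2441, 0.0145]
eef_rot: [0.887, 0.08, -0.038, -0.454]
force: [-0.7, -0.6, -1.6]
finger_gap: 0.0398
```

Emit:
step_arm --moves '[{"dp": [0, 0, 0], "angular": [0, 0, 0], "jaw": 0.2}, {"dp": [0, 0, 0], "angular": [0, 0, 0], "jaw": 0.2}, {"dp": [0, 0, 0], "angular": [0, 0, 0], "jaw": 0.2}, {"dp": [0, 0, 0], "angular": [0, 0, 0], "jaw": 0.2}, {"dp": [0, 0, 0], "angular": [0, 0, 0], "jaw": 0.2}]'

```text
t: 4.88
tool_pos: [0.4419, 0.2441, 0.0147]
eef_rot: [0.887, 0.08, -0.038, -0.454]
force: [0.3, -0.6, -2.6]
finger_gap: 0.0401
```

Run:
```python
from h import *
grab('wrist','wrist4')
p,Rc=cur();print(p,Rc.as_matrix());s=manip.read_state();print(s['finger_gap'],s['force'])
```

```text
[0.4419 0.2441 0.0147] [[ 0.9844  0.1074 -0.1391]
 [ 0.1756 -0.5755  0.7987]
 [ 0.0057 -0.8107 -0.5854]]
0.03995479775929921 [ 0.532  -0.3532 -1.3678]
```

View pics/wrist4.png

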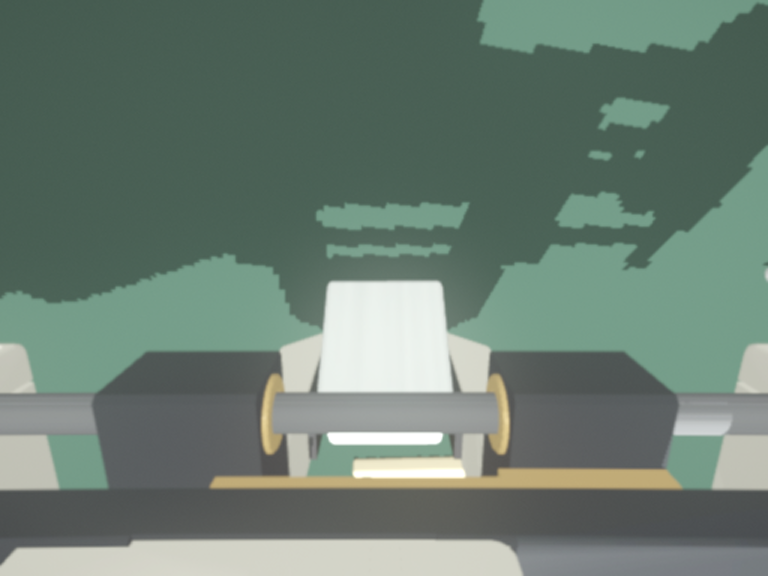

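Run:
```python
from h import *
yaw=np.radians(13.1);T=lean(yaw,np.radians(36));rx=np.array([np.sin(yaw),-np.cos(yaw),0])
G=np.array([.558,-.0163,.0262])-.0005*rx
p,Rc=cur()
print('lift',Rc.inv().apply([0,0,6]))
W1=p+[0,0,.06]
pre=G-.11*rx+[0,0,.03]
print(pre,'W1->pre',T.inv().apply(pre-W1)*100,(Rc.inv()*T).as_rotvec())
print('pre->G+1cm',T.inv().apply(G+[0,0,.012]-pre)*100,'down',T.inv().apply([0,0,-.012])*100)
```

```text
lift [ 0.0345 -4.8644 -3.5124]
[0.533  0.0913 0.0562] W1->pre [  5.4017  11.4542 -12.6175] [-0.0028 -0.0456 -0.0259]
pre->G+1cm [-0.      7.9219 -7.8412] down [-0.      0.9708  0.7053]
```

Emit:
step_arm --moves '[{"dp": [0, -1.6, -1.17], "angular": [0, 0, 0], "jaw": 0.2}, {"dp": [0, -1.6, -1.17], "angular": [0, 0, 0], "jaw": 0.2}, {"dp": [0, -1.6, -1.17], "angular": [-0.003, -0.046, -0.026], "jaw": 0.2}, {"dp": [0.9, 1.91, -2.1], "angular": [0, 0, 0], "jaw": 0.2}, {"dp": [0.9, 1.91, -2.1], "angular": [0, 0, 0], "jaw": 0.2}]'

```text
t: 5.35
tool_pos: [0.4721, 0.1956, 0.0693]
eef_rot: [0.884, 0.105, -0.052, -0.452]
force: [0.9, -0.9, -2.5]
finger_gap: 0.0399
```

Emit:
step_arm --moves '[{"dp": [0.9, 1.91, -2.1], "angular": [0, 0, 0], "jaw": 0.2}, {"dp": [0.9, 1.91, -2.1], "angular": [0, 0, 0], "jaw": 0.2}, {"dp": [0.9, 1.91, -2.1], "angular": [0, 0, 0], "jaw": 0.2}, {"dp": [0.9, 1.91, -2.1], "angular": [0, 0, 0], "jaw": 0.2}, {"dp": [0, 0, 0], "angular": [0, 0, 0], "jaw": 0.2}]'

```text
t: 5.77
tool_pos: [0.535, 0.0827, 0.0559]
eef_rot: [0.887, 0.098, -0.05, -0.448]
force: [0.3, -1.7, -1.1]
finger_gap: 0.0397
```

Run:
```python
from h import *
yaw=np.radians(13.1);T=lean(yaw,np.radians(36));rx=np.array([np.sin(yaw),-np.cos(yaw),0])
G=np.array([.558,-.0163,.0262])-.0005*rx
p,Rc=cur();print(p,manip.read_state()['qpos'])
grab('side','side2');grab('wrist','wrist5');crop('side2',215,130,345,228,'e1')
plan(G-.04*rx+[0,0,.02],T);plan(G+[0,0,.01],T);plan(G,T)
```

```text
[0.535  0.0827 0.0559] [-0.1228  0.7632 -0.6081  1.8837  1.0553  1.253  -1.133 ]
scale 6.122448979591836
dp_cm [ 0.0833  4.7389 -4.9215] rot [ 0.0012 -0.0024 -0.0023]
dp_cm [ 0.0968  7.9022 -7.5659] rot [ 0.0012 -0.0024 -0.0023]
dp_cm [ 0.0972  8.7105 -6.9771] rot [ 0.0012 -0.0024 -0.0023]
```

View pics/e1.png

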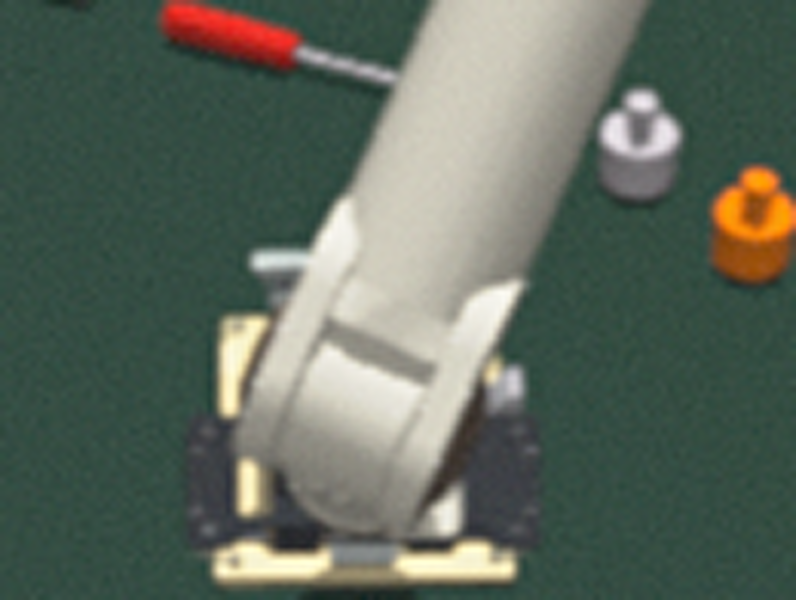

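View pics/wrist5.png

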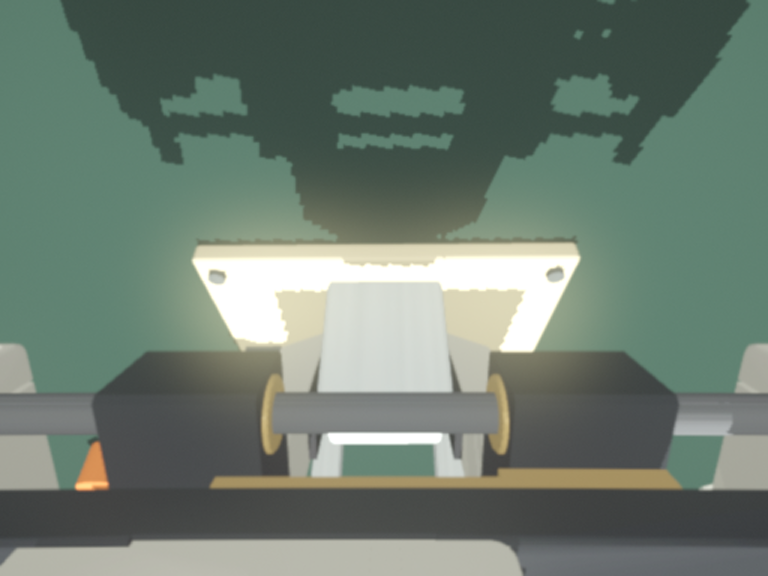

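Run:
```python
from h import *
grab('scene','scene2');crop('scene2',130,40,360,290,'e2')
```

```text
scale 2.4
```

View pics/e2.png

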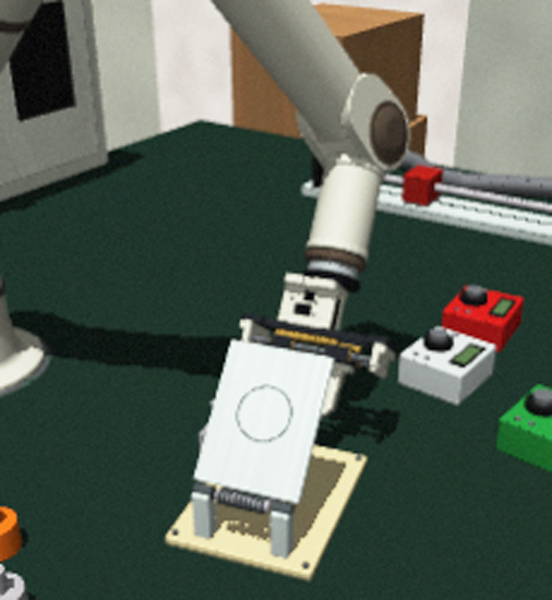

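The arm and hand clear the plate, so I'm sliding in.

Emit:
step_arm --moves '[{"dp": [0.03, 1.58, -1.64], "angular": [0, -0.002, -0.002], "jaw": 0.2}, {"dp": [0.03, 1.58, -1.64], "angular": [0, 0, 0], "jaw": 0.2}, {"dp": [0.03, 1.58, -1.64], "angular": [0, 0, 0], "jaw": 0.2}, {"dp": [0.0, 1.2, -1.1], "angular": [0, 0, 0], "jaw": 0.2}, {"dp": [0, 1.0, -0.8], "angular": [0, 0, 0], "jaw": 0.2}]'

```text
t: 6.33
tool_pos: [0.5556, -0.0026, 0.0394]
eef_rot: [0.885, 0.103, -0.052, -0.451]
force: [-0.3, 0.3, -2.3]
finger_gap: 0.0398
```

Run:
```python
from h import *
yaw=np.radians(13.1);T=lean(yaw,np.radians(36));rx=np.array([np.sin(yaw),-np.cos(yaw),0])
G=np.array([.558,-.0163,.0262])-.0005*rx
grab('wrist','wrist6')
p,Rc=cur();s=manip.read_state();print(p,s['force'],s['qpos'])
plan(G+[0,0,.005],T);plan(G,T)
```

```text
[ 0.5556 -0.0057  0.0391] [ 0.7062 -2.7609 -1.7269] [ 0.0052  0.7505 -0.5538  1.9424  1.1493  1.1428 -1.0694]
dp_cm [-0.0029  1.246  -0.3708] rot [ 0.0025  0.001  -0.0002]
dp_cm [-0.0025  1.6498 -0.0759] rot [ 0.0025  0.001  -0.0002]
```

View pics/wrist6.png

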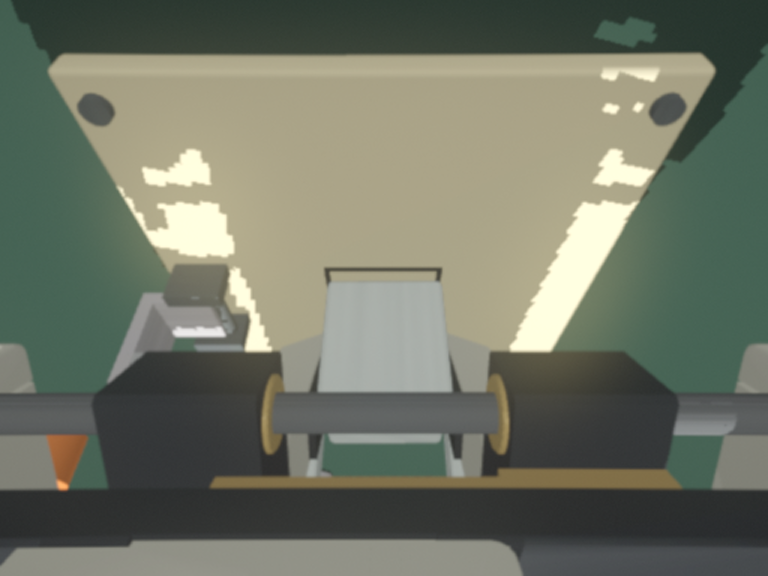

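Emit:
step_arm --moves '[{"dp": [0, 0.7, -0.25], "angular": [0.0, 0, 0], "jaw": 0.2}, {"dp": [0, 0.55, -0.12], "angular": [0, 0, 0], "jaw": 0.2}, {"dp": [0, 0.4, 0.29], "angular": [0, 0, 0], "jaw": 0.2}, {"dp": [0, 0, 0], "angular": [0, 0, 0], "jaw": 0.2}, {"dp": [0, 0, 0], "angular": [0, 0, 0], "jaw": 0.2}]'

```text
t: 6.8
tool_pos: [0.5576, -0.0111, 0.0261]
eef_rot: [0.885, 0.104, -0.053, -0.451]
force: [-0.8, -0.6, -1.8]
finger_gap: 0.0401
```

Run:
```python
from h import *
yaw=np.radians(13.1);T=lean(yaw,np.radians(36));rx=np.array([np.sin(yaw),-np.cos(yaw),0])
G=np.array([.558,-.0163,.0262])-.0005*rx
grab('wrist','wrist7')
p,Rc=cur();s=manip.read_state();print(p,s['force'])
plan(G,T)
```

```text
[ 0.5578 -0.0111  0.0264] [-0.6173  0.4462 -2.212 ]
dp_cm [-0.1017  0.2831 -0.3621] rot [-0.0005  0.0038  0.0027]
```

View pics/wrist7.png

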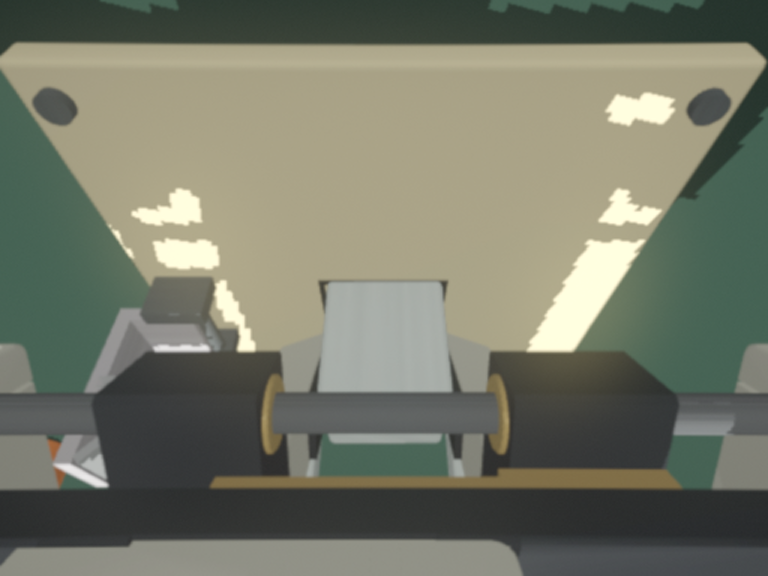

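Emit:
step_arm --moves '[{"dp": [-0.04, 0.15, -0.18], "angular": [0, 0, 0], "jaw": 0.2}, {"dp": [-0.04, 0.15, -0.18], "angular": [0, 0, 0], "jaw": 0.2}, {"dp": [0, 0.07, 0.05], "angular": [0, 0, 0], "jaw": 0.2}, {"dp": [0, 0, 0], "angular": [0, 0, 0], "jaw": 0.2}, {"dp": [0, 0, 0], "angular": [0, 0, 0], "jaw": 0.2}]'

```text
t: 7.27
tool_pos: [0.5583, -0.0171, 0.0256]
eef_rot: [0.885, 0.103, -0.052, -0.451]
force: [-0.1, 0.4, -2.1]
finger_gap: 0.0397
```

Run:
```python
from h import *
yaw=np.radians(13.1);T=lean(yaw,np.radians(36));rx=np.array([np.sin(yaw),-np.cos(yaw),0])
G=np.array([.558,-.0163,.0262])-.0005*rx
grab('wrist','wrist8');crop('wrist8',190,170,320,300,'f1')
p,Rc=cur();s=manip.read_state();print(p,s['force'])
plan(G,T)
```

```text
scale 4.615384615384615
[ 0.5583 -0.017   0.0256] [ 0.0577 -0.2508 -1.6796]
dp_cm [-0.0157 -0.123   0.0645] rot [0.0003 0.0023 0.0022]
```

View pics/f1.png

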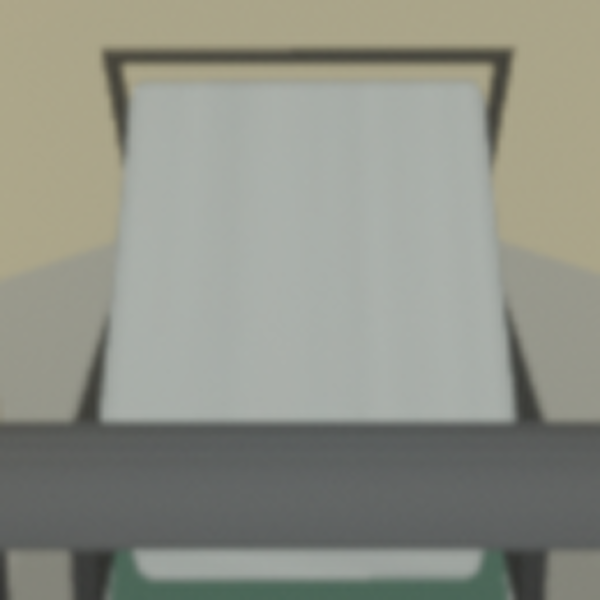

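The block is inside the outline with a small even margin, so I'm lowering it the last millimetre and releasing.

Emit:
step_arm --moves '[{"dp": [0, 0.06, 0.04], "angular": [0, 0, 0], "jaw": 0.2}, {"dp": [0, 0, 0], "angular": [0, 0, 0], "jaw": 0.7}, {"dp": [0, 0, 0], "angular": [0, 0, 0], "jaw": 0.7}, {"dp": [0, 0, 0], "angular": [0, 0, 0], "jaw": 0.7}, {"dp": [0, 0, 0], "angular": [0, 0, 0], "jaw": 0.7}]'

```text
t: 7.73
tool_pos: [0.5585, -0.017, 0.025]
eef_rot: [0.885, 0.103, -0.052, -0.451]
force: [-0.5, -1.0, -0.1]
finger_gap: 0.0613
```

Run:
```python
from h import *
grab('wrist','wrist9')
p,Rc=cur();s=manip.read_state();print(p,s['force'],s['finger_gap'])
print('back 10cm horizontally (mouth) + up', Rc.inv().apply([-.2267*5,.974*5,4]))
```

```text
[ 0.5584 -0.017   0.0249] [-0.0309  0.2261 -0.4431] 0.06308052644984825
back 10cm horizontally (mouth) + up [ 0.0183 -6.1758  1.6913]
```

View pics/wrist9.png

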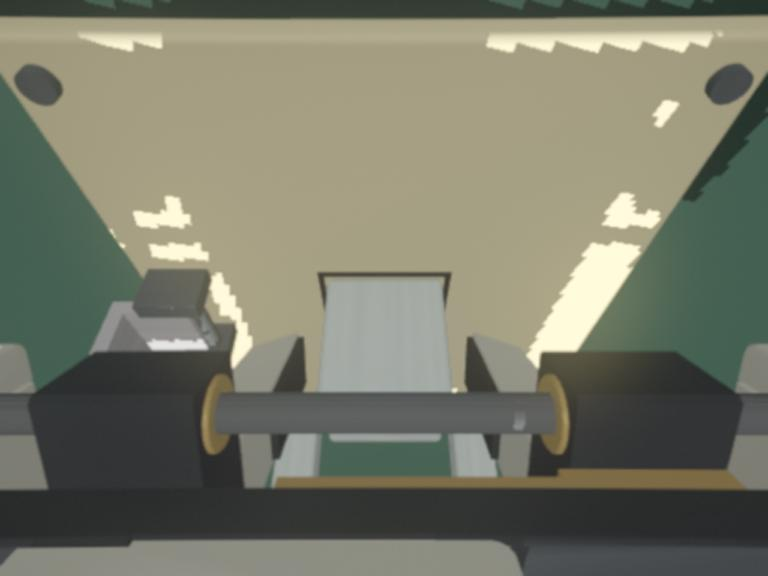

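Emit:
step_arm --moves '[{"dp": [0, -2.5, 0], "angular": [0, 0, 0], "jaw": 0.7}, {"dp": [0, -3.5, 0.8], "angular": [0, 0, 0], "jaw": 0.7}, {"dp": [0, -3.8, 1.2], "angular": [0, 0, 0], "jaw": 0.7}, {"dp": [0, -3.8, 1.2], "angular": [0, 0, 0], "jaw": 0.7}, {"dp": [0, -3.8, 1.2], "angular": [0, 0, 0], "jaw": 0.7}]'

```text
t: 8.2
tool_pos: [0.5259, 0.1182, 0.141]
eef_rot: [0.885, 0.103, -0.052, -0.451]
force: [0.1, -0.4, -0.2]
finger_gap: 0.0646
```

Run:
```python
from h import *
grab('wrist','wrist10');grab('side','side3');crop('side3',225,140,325,240,'f2')
p,Rc=cur();s=manip.read_state();print(p,s['force'],s['finger_gap'])
```

```text
scale 6.0
[0.5272 0.1259 0.1432] [0.2605 0.2998 0.4147] 0.06434058285385415
```

View pics/wrist10.png

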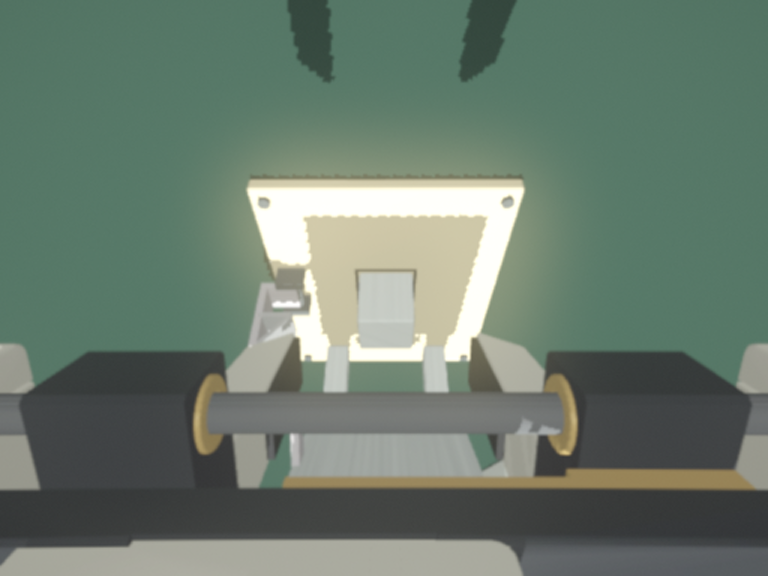

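View pics/f2.png

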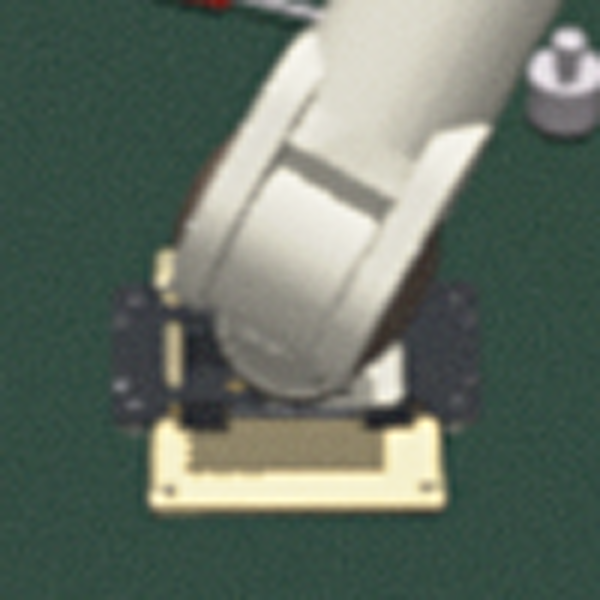

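The block stands in the outline. Next I'll straighten the hand, rise and shut the jaws.

Emit:
step_arm --moves '[{"dp": [0, -2.0, -1.2], "angular": [0.125, 0, 0], "jaw": 0}, {"dp": [0, -2.0, -1.0], "angular": [0.125, 0, 0], "jaw": 0}, {"dp": [0, -2.2, -0.7], "angular": [0.125, 0, 0], "jaw": 0}, {"dp": [0, -2.2, -0.4], "angular": [0.125, 0, 0], "jaw": 0}, {"dp": [0, -2.2, -0.1], "angular": [0.125, 0, 0], "jaw": 0}]'

```text
t: 8.72
tool_pos: [0.5253, 0.1254, 0.2547]
eef_rot: [-0.702, -0.084, 0.081, 0.703]
force: [-0.1, -0.6, -1.3]
finger_gap: 0.0355
```

Run:
```python
from h import *
yaw=np.radians(13.1);T=lean(yaw,0);rx=np.array([np.sin(yaw),-np.cos(yaw),0]);S=np.array([.5552,-.005,0])
p,Rc=cur();s=manip.read_state();print(p,s['qpos'],s['finger_gap'],(p-S)@rx)
plan(S-.01*rx+[0,0,.235],T)
```

```text
[0.5253 0.1254 0.2547] [ 0.4896  0.3871 -0.9664  1.7884  0.3483  1.1448 -0.3546] 0.03552624505021203 -0.13379040634081577
dp_cm [ -0.1133   1.9617 -12.38  ] rot [-0.0007  0.0046  0.0042]
```

Emit:
step_arm --moves '[{"dp": [-0.03, 0, -3.1], "angular": [0, 0.004, 0.004], "jaw": 0}, {"dp": [-0.03, 0, -3.1], "angular": [0, 0, 0], "jaw": 0}, {"dp": [-0.03, 0.6, -3.1], "angular": [0, 0, 0], "jaw": 0}, {"dp": [-0.03, 0.7, -3.1], "angular": [0, 0, 0], "jaw": 0}, {"dp": [0, 0.6, 0], "angular": [0, 0, 0], "jaw": 0}]'

```text
t: 9.13
tool_pos: [0.5526, -0.0056, 0.2327]
eef_rot: [0.706, 0.075, -0.078, -0.7]
force: [0.3, -0.3, -0.2]
finger_gap: 0.0025
```

Run:
```python
from h import *
yaw=np.radians(13.1);T=lean(yaw,0);rx=np.array([np.sin(yaw),-np.cos(yaw),0]);S=np.array([.5552,-.005,0])
p,Rc=cur();s=manip.read_state();print(p,s['qpos'],s['finger_gap'],(p-S)@rx,s['force'])
grab('wrist','wrist11');
p,Rc=cur();print(p)
q=p; 
# arc waypoints
for a in np.radians([45,36,27,18,9,0,-2]):
    r=.150; x=.095-r*np.cos(a)+.004*np.sin(a); z=.066+r*np.sin(a)+.004*np.cos(a)
    w=S+x*rx+[0,0,z]; print(np.degrees(a).round(),x*1e3,z*1e3,T.inv().apply(w-q)*100); q=w
```

```text
[ 0.5526 -0.0056  0.2327] [ 0.6687  0.4299 -0.9101  1.7782  0.3825  1.1246 -0.1515] 0.0025056072162536113 1.1654967077105913e-05 [ 0.3173 -0.2782 -0.1786]
[ 0.5511 -0.0019  0.2316]
45.0 -8.237590053235936 174.8944443027283 [0.3306 5.674  0.427 ]
36.0 -24.001408147072215 157.40385582137077 [-0.      1.7491  1.5764]
27.0 -36.83501662929699 137.6626010576855 [0.     1.9741 1.2834]
18.0 -46.422409466773225 116.15677522142273 [0.     2.1506 0.9587]
9.0 -52.527513229109736 93.4159231184152 [-0.      2.2741  0.6105]
0.0 -54.99999999999999 70.0 [0.     2.3416 0.2472]
-2.0 -55.04822203967438 64.76263880270123 [-0.      0.5237  0.0048]
```

View pics/wrist11.png

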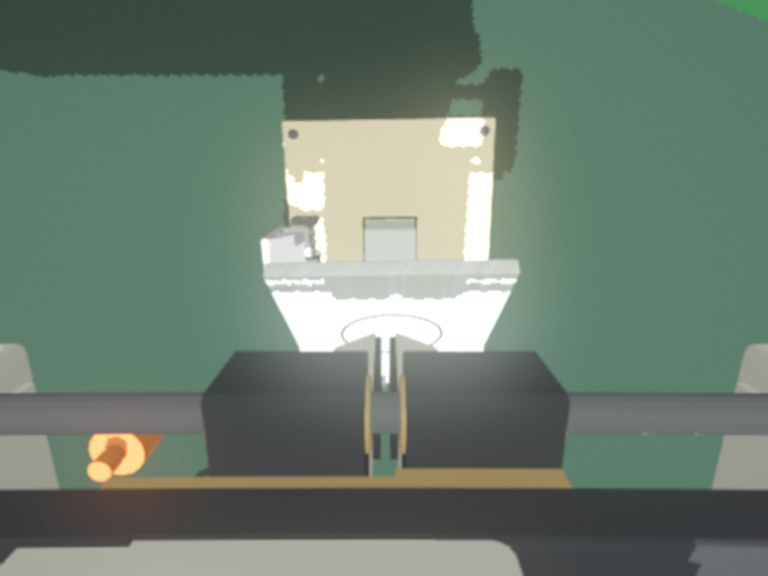

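Emit:
step_arm --moves '[{"dp": [0.3, 2.8, 0.4], "angular": [0, 0, 0], "jaw": 0}, {"dp": [0, 2.0, 0], "angular": [0, 0, 0], "jaw": 0}, {"dp": [0, 0.85, 0.4], "angular": [0, 0, 0], "jaw": 0}, {"dp": [0, 1.0, 0.8], "angular": [0, 0, 0], "jaw": 0}, {"dp": [0, 0.9, 0.8], "angular": [0, 0, 0], "jaw": 0}]'

```text
t: 9.6
tool_pos: [0.5487, 0.0271, 0.1581]
eef_rot: [0.705, 0.079, -0.082, -0.7]
force: [1.4, -5.8, 3.0]
finger_gap: 0.0003
```

Emit:
step_arm --moves '[{"dp": [0, 1.0, 0.65], "angular": [0, 0, 0], "jaw": 0}, {"dp": [0, 1.0, 0.63], "angular": [0, 0, 0], "jaw": 0}, {"dp": [0, 1.1, 0.5], "angular": [0, 0, 0], "jaw": 0}, {"dp": [0, 1.1, 0.45], "angular": [0, 0, 0], "jaw": 0}, {"dp": [0, 1.1, 0.3], "angular": [0, 0, 0], "jaw": 0}]'

```text
t: 10.02
tool_pos: [0.5436, 0.0515, 0.1053]
eef_rot: [0.705, 0.08, -0.081, -0.7]
force: [0.5, -5.7, 6.0]
finger_gap: 0.0003
```

Run:
```python
from h import *
yaw=np.radians(13.1);T=lean(yaw,0);rx=np.array([np.sin(yaw),-np.cos(yaw),0]);S=np.array([.5552,-.005,0])
p,Rc=cur();s=manip.read_state();print(p,(p-S)@rx,s['force'])
grab('side','side4');crop('side4',225,140,325,240,'f3');grab('wrist','wrist12')
p,Rc=cur();s=manip.read_state();print(p,(p-S)@rx,s['force'])
plan(S-.055*rx+[0,0,.07],T)
```

```text
[0.5436 0.0515 0.1053] -0.057651569082973975 [ 0.5194 -5.7417  5.972 ]
scale 6.0
[0.543  0.0521 0.1047] -0.05836761982163359 [ 0.2942 -6.013   5.8676]
dp_cm [-0.0907  3.4676 -0.3202] rot [ 0.0048  0.     -0.004 ]
```

View pics/wrist12.png

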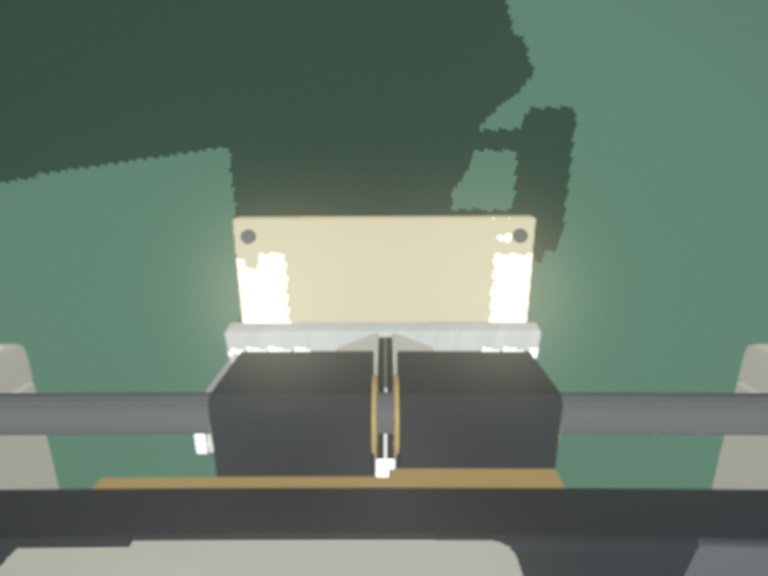

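The plate is following, and the tips are about 15 mm inside its edge. I'll keep pushing down.

Emit:
step_arm --moves '[{"dp": [0, 1.0, -0.1], "angular": [0, 0, 0], "jaw": 0}, {"dp": [0, 1.0, -0.1], "angular": [0, 0, 0], "jaw": 0}, {"dp": [0, 1.0, 0], "angular": [0, 0, 0], "jaw": 0}, {"dp": [0, 0.45, 0], "angular": [0, 0, 0], "jaw": 0}, {"dp": [0, 0.25, 0], "angular": [0, 0, 0], "jaw": 0}]'

```text
t: 10.53
tool_pos: [0.5436, 0.0548, 0.0694]
eef_rot: [-0.702, -0.081, 0.082, 0.703]
force: [-3.3, 4.5, 10.4]
finger_gap: 0.0009
```

Emit:
step_arm --moves '[{"dp": [0, 0.1, 0], "angular": [0, 0, 0], "jaw": 0}, {"dp": [0, 0.1, 0], "angular": [0, 0, 0], "jaw": 0}]'

```text
t: 10.7
tool_pos: [0.5436, 0.0548, 0.0679]
eef_rot: [-0.702, -0.081, 0.082, 0.703]
force: [-3.2, 5.6, 9.6]
finger_gap: 0.0005
```

Emit:
step_arm --moves '[{"dp": [0, 0.1, 0], "angular": [0, 0, 0], "jaw": 0}]'

```text
t: 10.78
tool_pos: [0.5436, 0.0548, 0.067]
eef_rot: [-0.702, -0.081, 0.082, 0.703]
force: [-2.8, 5.0, 11.2]
finger_gap: 0.0007
```

Run:
```python
from h import *
yaw=np.radians(13.1);rx=np.array([np.sin(yaw),-np.cos(yaw),0]);S=np.array([.5552,-.005,0])
grab('wrist','wrist13');p,Rc=cur();s=manip.read_state();print(p,(p-S)@rx,s['force'])
```

```text
[0.5436 0.0548 0.0669] -0.06092382690679147 [-3.2948  5.0509  9.1452]
```

View pics/wrist13.png

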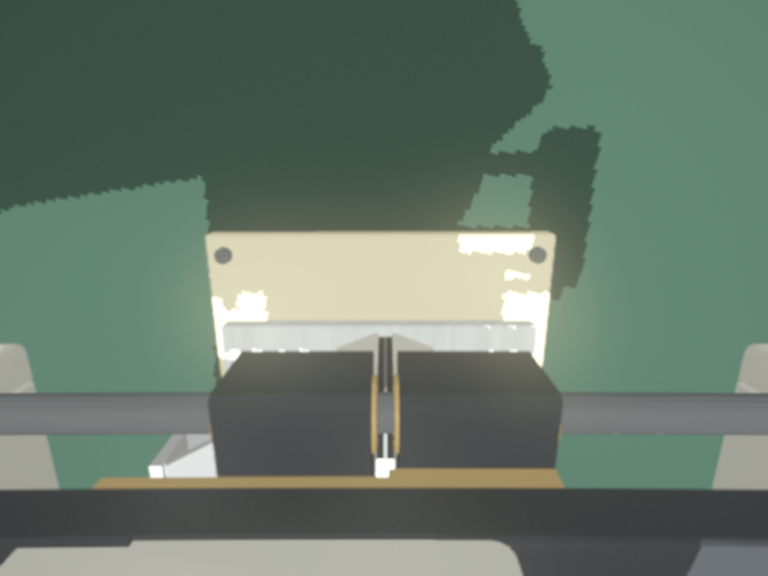

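Emit:
step_arm --moves '[{"dp": [0, 0.1, 0], "angular": [0, 0, 0], "jaw": 0}, {"dp": [0, 0.1, 0], "angular": [0, 0, 0], "jaw": 0}]'

```text
t: 11.0
tool_pos: [0.5436, 0.0548, 0.0651]
eef_rot: [-0.702, -0.081, 0.082, 0.703]
force: [-4.2, 4.6, 10.6]
finger_gap: 0.0001
```

Emit:
step_arm --moves '[{"dp": [0, 0.1, 0], "angular": [0, 0, 0], "jaw": 0}, {"dp": [0, 0.05, 0], "angular": [0, 0, 0], "jaw": 0}]'

```text
t: 11.17
tool_pos: [0.5436, 0.0548, 0.0638]
eef_rot: [-0.702, -0.081, 0.082, 0.702]
force: [-5.5, 4.6, 16.8]
finger_gap: 0.0003
```

Emit:
step_arm --moves '[{"dp": [0, -0.1, 0], "angular": [0, 0, 0], "jaw": 0}, {"dp": [0, -0.2, 0], "angular": [0, 0, 0], "jaw": 0}, {"dp": [0, -0.2, 0], "angular": [0, 0, 0], "jaw": 0}, {"dp": [0, -0.2, 0], "angular": [0, 0, 0], "jaw": 0}]'

```text
t: 11.5
tool_pos: [0.5436, 0.0548, 0.0706]
eef_rot: [-0.702, -0.081, 0.082, 0.703]
force: [-2.4, 4.5, 8.3]
finger_gap: 0.0003
```

Emit:
step_arm --moves '[{"dp": [0, -0.15, 0], "angular": [0, 0, 0], "jaw": 0}, {"dp": [0, -0.15, 0], "angular": [0, 0, 0], "jaw": 0}]'

```text
t: 11.67
tool_pos: [0.5433, 0.0516, 0.0724]
eef_rot: [0.703, 0.08, -0.082, -0.701]
force: [-0.0, -0.2, -0.3]
finger_gap: 0.0001
```

Run:
```python
from h import *
grab('wrist','wrist14');p,Rc=cur();s=manip.read_state();print(p,s['force'])
grab('side','side5');crop('side5',225,140,325,240,'f4')
grab('scene','scene5');crop('scene5',170,150,310,290,'f5')
```

```text
[0.5434 0.0509 0.0723] [-0.1106  0.5735  0.5428]
scale 6.0
scale 4.285714285714286
```

View pics/f5.png

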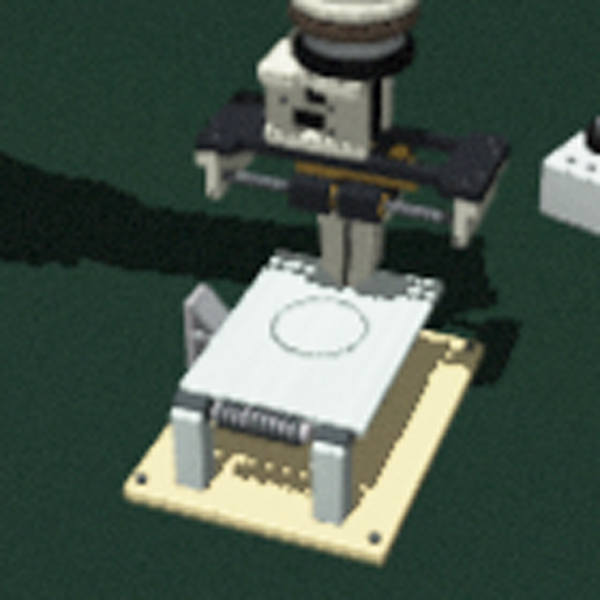

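View pics/f4.png

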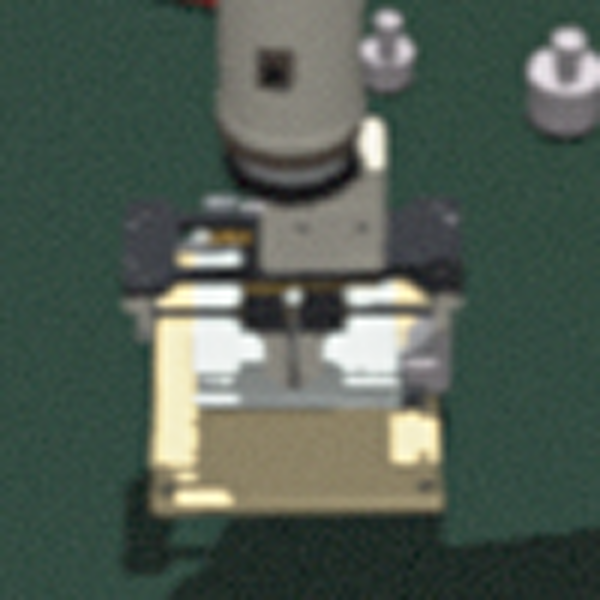

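The catch holds: the plate stays level and the force is zero with the tips 2 mm clear. Now for the weight.

Emit:
step_arm --moves '[{"dp": [0, -2.5, 0], "angular": [0, 0, 0], "jaw": 0}, {"dp": [0, -3.5, 0], "angular": [0, 0, 0], "jaw": 0}, {"dp": [0, -4.0, -1.0], "angular": [0, 0, 0], "jaw": 0.3}, {"dp": [0, -3, -3], "angular": [0, 0, 0], "jaw": 0.5}, {"dp": [0, 0, -4], "angular": [0, 0, 0], "jaw": 0.5}]'

```text
t: 12.23
tool_pos: [0.5653, -0.0226, 0.2083]
eef_rot: [0.704, 0.085, -0.08, -0.701]
force: [1.4, 0.8, 0.4]
finger_gap: 0.0157
```

Run:
```python
from h import *
from scipy.optimize import least_squares
grab('wrist','wrist15')
p,Rc=cur();print(p)
yaw=np.radians(13.1);rx=np.array([np.sin(yaw),-np.cos(yaw),0]);S=np.array([.5552,-.005,0])
mk=S+[0,0,.07];print('mark exp',mk,proj('wrist15',mk)*1.5)
N=10;w=.7/N
V=lean(yaw-.7,0);print((Rc.inv()*V).as_rotvec())
f=lambda v:(sim(p,Rc,[([v[0],v[2],v[1]],[0,w,0])]*N)[0]-[.437,-.3095,.16])
print(least_squares(f,[0,-4,0]).x)
```

```text
[ 0.5661 -0.0372  0.2046]
mark exp [ 0.5552 -0.005   0.07  ] [[375.6455 239.2138]]
[0.0101 0.6919 0.0056]
[-1.0522 -2.8863  0.4696]
```

View pics/wrist15.png

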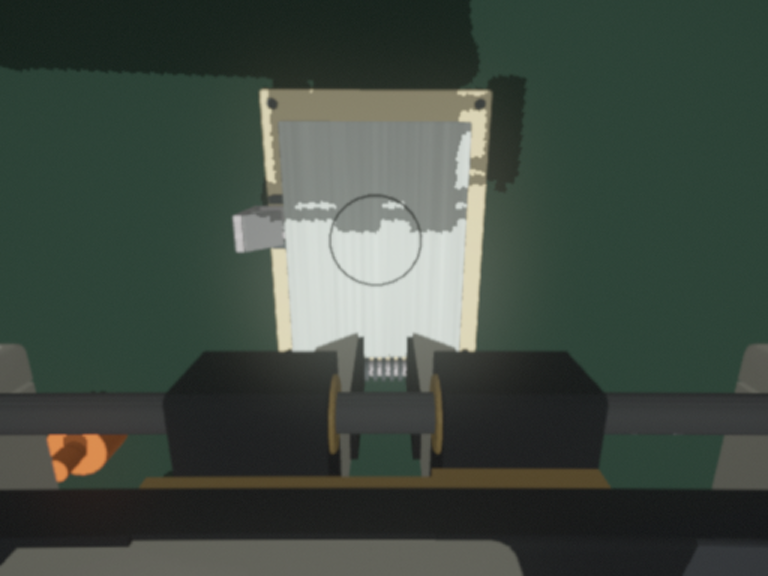

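The circle centre at (375.5,240) matches the prediction of (375.6,239.2), so the mark is at (0.555,-0.005).

Emit:
step_arm --moves '[{"dp": [-1.05, 0, -2.9], "angular": [0, 0.07, 0], "jaw": 0.6}, {"dp": [-1.05, 0, -2.9], "angular": [0, 0.07, 0], "jaw": 0.6}, {"dp": [-1.05, 0, -2.9], "angular": [0, 0.07, 0], "jaw": 0.6}, {"dp": [-1.05, 0, -2.9], "angular": [0, 0.07, 0], "jaw": 0.6}, {"dp": [-1.05, 0, -2.9], "angular": [0, 0.07, 0], "jaw": 0.6}]'

```text
t: 12.7
tool_pos: [0.5214, -0.1769, 0.2015]
eef_rot: [0.707, -0.046, 0.044, -0.704]
force: [0.4, 0.4, -1.0]
finger_gap: 0.0524
```

Emit:
step_arm --moves '[{"dp": [-1.05, 0, -2.9], "angular": [0, 0.07, 0], "jaw": 0.6}, {"dp": [-1.05, 0, -2.9], "angular": [0, 0.07, 0], "jaw": 0.6}, {"dp": [-1.05, 0, -2.9], "angular": [0, 0.07, 0], "jaw": 0.6}, {"dp": [-1.05, 0.5, -1.0], "angular": [0, 0.07, 0], "jaw": 0.6}, {"dp": [0, 0, 0], "angular": [0, 0.07, 0], "jaw": 0.6}]'

```text
t: 13.12
tool_pos: [0.457, -0.2642, 0.1959]
eef_rot: [0.689, -0.171, 0.167, -0.684]
force: [-1.0, 0.6, -1.4]
finger_gap: 0.0549
```

Run:
```python
from h import *
grab('wrist','wrist16')
p,Rc=cur();print(p,Rc.as_matrix(),manip.read_state()['qpos'])
print(proj('wrist16',[.437,-.3095,.062])*1.5)
```

```text
[ 0.4588 -0.2625  0.1965] [[ 0.8847 -0.0057  0.4662]
 [-0.4662 -0.0039  0.8847]
 [-0.0033 -1.     -0.0061]] [ 1.0404  0.3676 -0.7007  1.8762  0.2855  1.002  -0.2691]
[[390.7022 336.5503]]
```

View pics/wrist16.png

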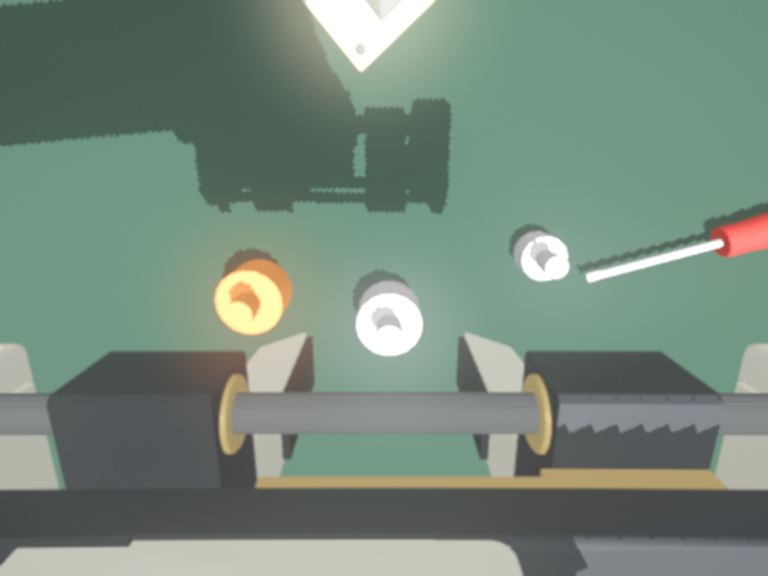

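Run:
```python
from h import *
k=pt('wrist16',389/1.5,336.5/1.5,.062);print(k)
p,Rc=cur();V=R.from_matrix(lean(np.arctan2(Rc.as_matrix()[1,0],Rc.as_matrix()[0,0]),0).as_matrix())
plan([k[0],k[1],.085],V);plan([k[0],k[1],.041],V)
```

```text
[ 0.436  -0.3089  0.062 ]
dp_cm [ 0.1788 11.1847 -5.0995] rot [ 0.0061  0.     -0.0033]
dp_cm [ 0.1933 15.5846 -5.0727] rot [ 0.0061  0.     -0.0033]
```

Emit:
step_arm --moves '[{"dp": [0.06, 2.0, -1.7], "angular": [0.006, 0, -0.003], "jaw": 0.6}, {"dp": [0.06, 2.5, -1.7], "angular": [0, 0, 0], "jaw": 0.6}, {"dp": [0.06, 3.0, -1.7], "angular": [0, 0, 0], "jaw": 0.6}, {"dp": [0, 2.5, 0], "angular": [0, 0, 0], "jaw": 0.6}, {"dp": [0, 0, 0], "angular": [0, 0, 0], "jaw": 0.6}]'

```text
t: 13.58
tool_pos: [0.4362, -0.3057, 0.0929]
eef_rot: [-0.686, 0.168, -0.164, 0.689]
force: [-0.4, 2.0, 0.1]
finger_gap: 0.0546
```

Run:
```python
from h import *
grab('wrist','wrist17')
p,Rc=cur();print(p)
V=lean(np.arctan2(Rc.as_matrix()[1,0],Rc.as_matrix()[0,0]),0)
plan([.436,-.3089,.041],V)
print(proj('wrist17',[.436,-.3089,.062])*1.5)
```

```text
[ 0.4383 -0.3052  0.0954]
dp_cm [-0.016   5.4366 -0.4453] rot [-0.0028 -0.     -0.0035]
[[388.4649 333.6712]]
```

View pics/wrist17.png

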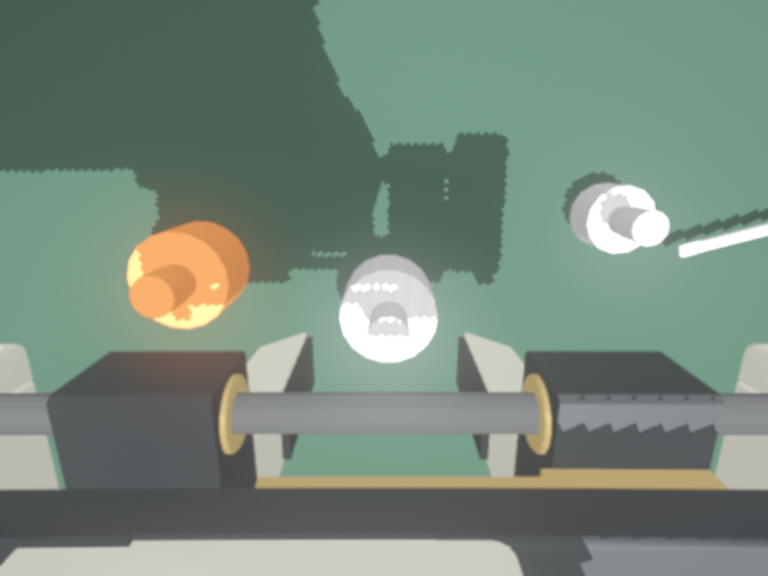

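Emit:
step_arm --moves '[{"dp": [0, 2.0, -0.2], "angular": [-0.003, 0, -0.003], "jaw": 0.6}, {"dp": [0, 1.8, -0.2], "angular": [0, 0, 0], "jaw": 0.6}, {"dp": [0, 1.2, 0], "angular": [0, 0, 0], "jaw": 0.6}, {"dp": [0, 0.4, 0], "angular": [0, 0, 0], "jaw": 0.6}, {"dp": [0, 0, 0], "angular": [0, 0, 0], "jaw": 0.6}]'

```text
t: 14.05
tool_pos: [0.439, -0.3098, 0.044]
eef_rot: [0.689, -0.163, 0.166, -0.687]
force: [0.4, 0.3, 0.9]
finger_gap: 0.055
```

Run:
```python
from h import *
grab('wrist','wrist18')
p,Rc=cur();print(p,manip.read_state()['force'])
V=lean(np.arctan2(Rc.as_matrix()[1,0],Rc.as_matrix()[0,0]),0)
plan([.436,-.3089,.041],V)
```

```text
[ 0.4395 -0.3102  0.0446] [-0.5877  0.5494 -0.1841]
dp_cm [-0.3674  0.3579 -0.0432] rot [ 0.0018 -0.      0.0061]
```

View pics/wrist18.png

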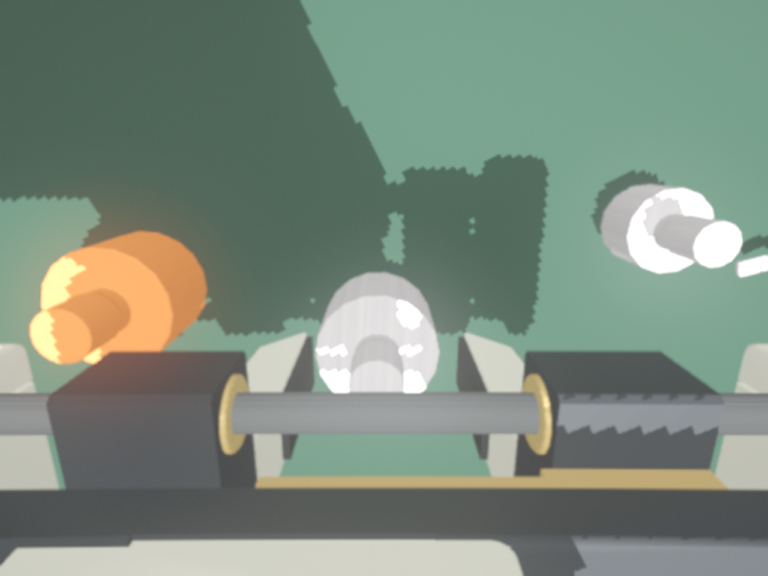

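Emit:
step_arm --moves '[{"dp": [-0.35, 0.28, -0.04], "angular": [0.002, 0, 0.006], "jaw": 0.6}, {"dp": [0, 0, 0], "angular": [0, 0, 0], "jaw": 0.5}, {"dp": [0, 0, 0], "angular": [0, 0, 0], "jaw": 0}, {"dp": [0, 0, 0], "angular": [0, 0, 0], "jaw": 0}, {"dp": [0, 0, 0], "angular": [0, 0, 0], "jaw": 0}]'

```text
t: 14.52
tool_pos: [0.4355, -0.3096, 0.0415]
eef_rot: [0.688, -0.165, 0.165, -0.687]
force: [-0.2, -0.5, 0.3]
finger_gap: 0.0329
```

Emit:
step_arm --moves '[{"dp": [0, 0, 0], "angular": [0, 0, 0], "jaw": 0}, {"dp": [0, 0, 0], "angular": [0, 0, 0], "jaw": 0}, {"dp": [0, 0, 0], "angular": [0, 0, 0], "jaw": 0}, {"dp": [0, 0, 0], "angular": [0, 0, 0], "jaw": 0}]'

```text
t: 14.85
tool_pos: [0.4356, -0.3096, 0.0412]
eef_rot: [0.688, -0.165, 0.165, -0.687]
force: [1.3, -1.0, -0.2]
finger_gap: 0.0179
```

Emit:
step_arm --moves '[{"dp": [0, -0.5, 0], "angular": [0, 0, 0], "jaw": 0}, {"dp": [0, -2.0, 0], "angular": [0, 0, 0], "jaw": 0}, {"dp": [0, -3.5, 0], "angular": [0, 0, 0], "jaw": 0}, {"dp": [0, -3.5, 0], "angular": [0, 0, 0], "jaw": 0}, {"dp": [0, -2.5, 0], "angular": [0, 0, 0], "jaw": 0}]'

```text
t: 15.27
tool_pos: [0.4352, -0.3088, 0.1629]
eef_rot: [-0.687, 0.166, -0.165, 0.688]
force: [1.4, -0.1, -5.0]
finger_gap: 0.0182
```

Run:
```python
from h import *
from scipy.optimize import least_squares
grab('wrist','wrist19')
p,Rc=cur();s=manip.read_state();print(p,s['force'],s['finger_gap'],Rc.as_matrix()[:,1])
N=10;w=-.07
for T in ([.5552,-.005,p[2]],):
  f=lambda v:(sim(p,Rc,[([v[0],v[2],v[1]],[0,w,0])]*N)[0]-T)
  print(least_squares(f,[0,4,0]).x)
```

```text
[ 0.4378 -0.3103  0.1673] [ 1.6356  0.2577 -1.4896] 0.018359566782323675 [ 0.0043 -0.004  -1.    ]
[ 0.6981  3.2642 -0.0071]
```

View pics/wrist19.png

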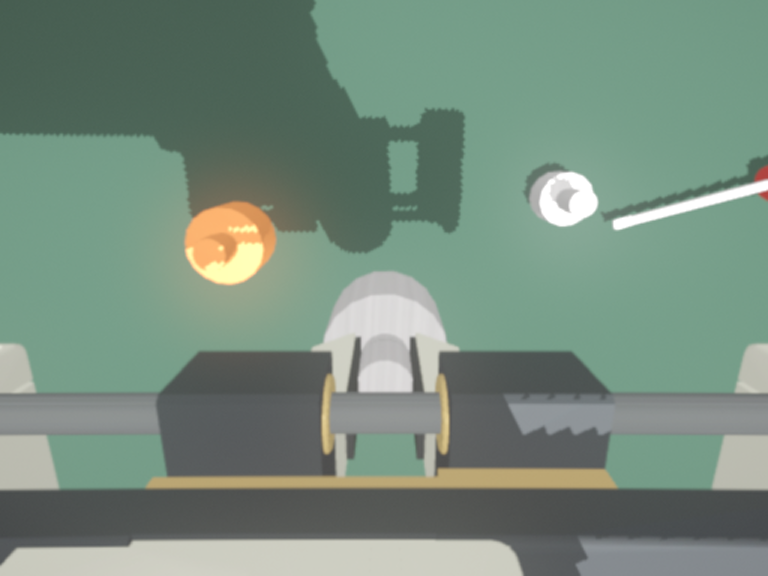

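Emit:
step_arm --moves '[{"dp": [0.7, 0, 3.26], "angular": [0, -0.07, 0], "jaw": 0}, {"dp": [0.7, 0, 3.26], "angular": [0, -0.07, 0], "jaw": 0}, {"dp": [0.7, 0, 3.26], "angular": [0, -0.07, 0], "jaw": 0}, {"dp": [0.7, 0, 3.26], "angular": [0, -0.07, 0], "jaw": 0}, {"dp": [0.7, 0, 3.26], "angular": [0, -0.07, 0], "jaw": 0}]'

```text
t: 15.73
tool_pos: [0.5207, -0.1661, 0.1601]
eef_rot: [-0.706, 0.043, -0.041, 0.706]
force: [0.0, 0.9, -6.1]
finger_gap: 0.0179
```

Emit:
step_arm --moves '[{"dp": [0.7, 0, 3.26], "angular": [0, -0.07, 0], "jaw": 0}, {"dp": [0.7, 0, 3.26], "angular": [0, -0.07, 0], "jaw": 0}, {"dp": [0.7, 0, 3.26], "angular": [0, -0.07, 0], "jaw": 0}, {"dp": [0.7, 0, 2.6], "angular": [0, -0.07, 0], "jaw": 0}, {"dp": [0, 0, 0], "angular": [0, -0.07, 0], "jaw": 0}]'

```text
t: 16.15
tool_pos: [0.5515, -0.0354, 0.1608]
eef_rot: [-0.7, -0.085, 0.085, 0.704]
force: [0.8, 2.6, -4.8]
finger_gap: 0.0184
```

Run:
```python
from h import *
grab('wrist','wrist20')
p,Rc=cur();s=manip.read_state();print(p,s['force'],s['finger_gap'],Rc.as_matrix()[:,1])
V=lean(np.arctan2(Rc.as_matrix()[1,0],Rc.as_matrix()[0,0]),0)
plan([.5552,-.005,.13],V);plan([.5552,-.005,.1125],V)
```

```text
[ 0.551  -0.0392  0.1603] [ 0.0836 -0.6233 -5.5677] 0.018254988614284966 [-0.0021  0.0028 -1.    ]
dp_cm [1.2386 3.041  3.2107] rot [-0.0032 -0.     -0.0014]
dp_cm [1.241 4.791 3.205] rot [-0.0032 -0.     -0.0014]
```

View pics/wrist20.png

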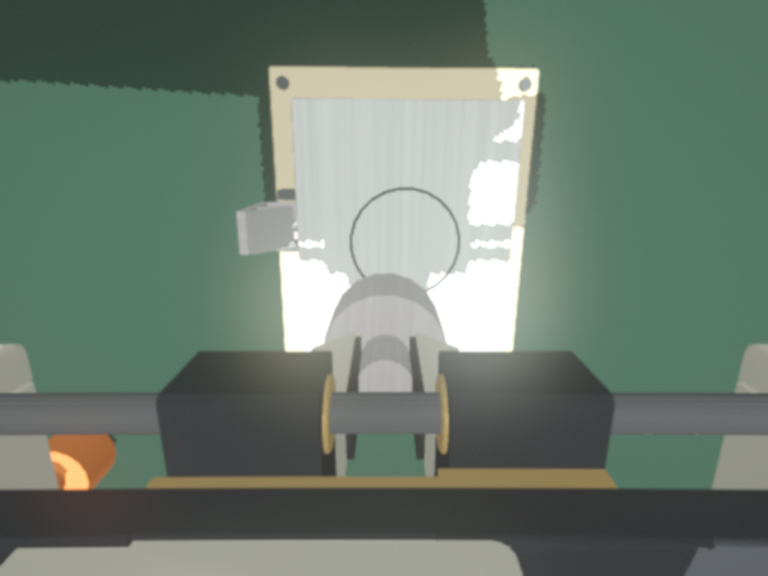

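Emit:
step_arm --moves '[{"dp": [0.41, 0.8, 1.07], "angular": [-0.003, 0, -0.001], "jaw": 0}, {"dp": [0.41, 1.0, 1.07], "angular": [0, 0, 0], "jaw": 0}, {"dp": [0.41, 1.2, 1.07], "angular": [0, 0, 0], "jaw": 0}, {"dp": [0, 0, 0], "angular": [0, 0, 0], "jaw": 0}, {"dp": [0, 0, 0], "angular": [0, 0, 0], "jaw": 0}]'

```text
t: 16.62
tool_pos: [0.555, -0.0107, 0.1297]
eef_rot: [0.703, 0.079, -0.081, -0.702]
force: [0.0, -0.4, -5.3]
finger_gap: 0.018
```

Run:
```python
from h import *
grab('wrist','wrist21')
p,Rc=cur();s=manip.read_state();print(p,s['force'],s['finger_gap'],Rc.as_matrix()[:,1])
V=lean(np.arctan2(Rc.as_matrix()[1,0],Rc.as_matrix()[0,0]),0)
plan([.5552,-.005,.1125],V)
grab('scene','scene6');crop('scene6',170,150,310,290,'g1')
```

```text
[ 0.5558 -0.0114  0.1304] [ 0.6002 -0.3298 -4.9732] 0.017843008875614352 [-0.001  -0.0033 -1.    ]
dp_cm [0.0939 1.783  0.6449] rot [ 0.003   0.     -0.0017]
scale 4.285714285714286
```

View pics/wrist21.png

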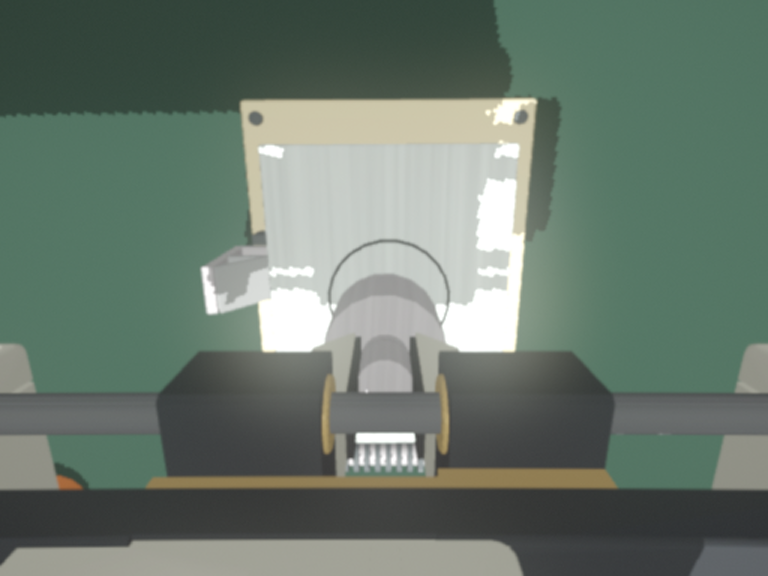

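View pics/g1.png

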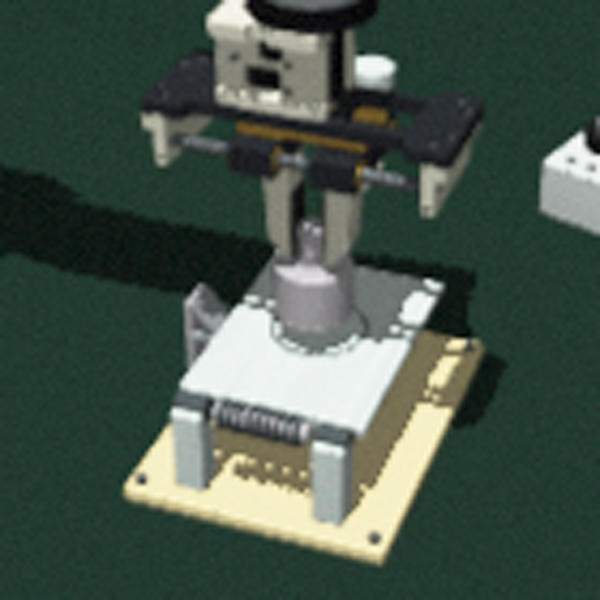

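Emit:
step_arm --moves '[{"dp": [0.04, 0.6, 0.32], "angular": [0.003, 0, -0.001], "jaw": 0}, {"dp": [0.04, 0.6, 0.32], "angular": [0, 0, 0], "jaw": 0}, {"dp": [0, 0.4, 0], "angular": [0, 0, 0], "jaw": 0}, {"dp": [0, 0.1, 0], "angular": [0, 0, 0], "jaw": 0}, {"dp": [0, 0, 0], "angular": [0, 0, 0], "jaw": 0}]'

```text
t: 17.13
tool_pos: [0.5555, -0.0043, 0.1134]
eef_rot: [-0.702, -0.08, 0.08, 0.703]
force: [0.3, 0.5, -5.2]
finger_gap: 0.0179
```

Run:
```python
from h import *
grab('wrist','wrist22')
p,Rc=cur();s=manip.read_state();print(p,s['force'],s['finger_gap'],Rc.as_matrix()[:,1])
V=lean(np.arctan2(Rc.as_matrix()[1,0],Rc.as_matrix()[0,0]),0)
plan([.5552,-.005,.1112],V)
```

```text
[ 0.5558 -0.0043  0.1137] [-0.0746 -0.5608 -6.0941] 0.01824863867787912 [ 0.0009  0.0005 -1.    ]
dp_cm [-0.0783  0.2519 -0.0589] rot [-0.0003  0.      0.001 ]
```

View pics/wrist22.png

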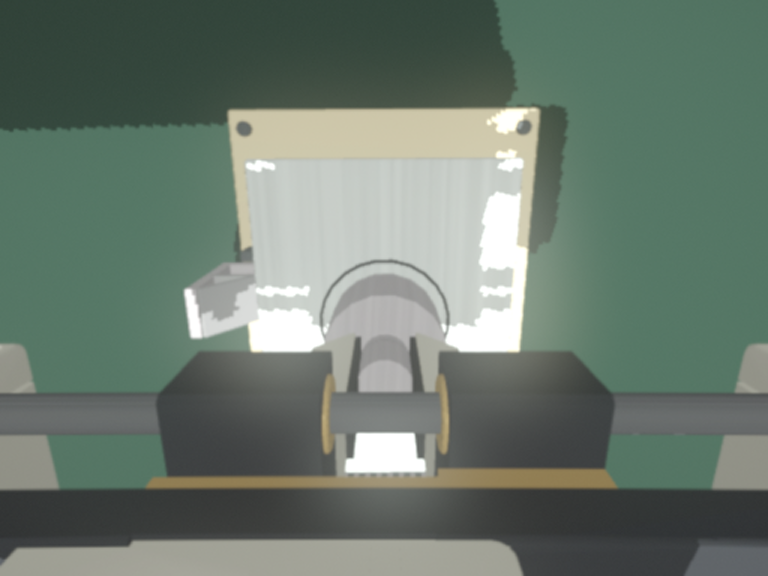

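The weight sits nearly concentric with the circle, so I'm lowering it the last bit.

Emit:
step_arm --moves '[{"dp": [-0.04, 0.1, -0.03], "angular": [0, 0, 0], "jaw": 0}, {"dp": [0, 0.08, 0], "angular": [0, 0, 0], "jaw": 0}, {"dp": [0, 0, 0], "angular": [0, 0, 0], "jaw": 0}]'

```text
t: 17.43
tool_pos: [0.5559, -0.0047, 0.1124]
eef_rot: [-0.703, -0.081, 0.08, 0.703]
force: [-0.2, 0.4, -4.9]
finger_gap: 0.0181
```

Emit:
step_arm --moves '[{"dp": [0, 0.06, 0], "angular": [0, 0, 0], "jaw": 0}, {"dp": [0, 0, 0], "angular": [0, 0, 0], "jaw": 0}]'

```text
t: 17.6
tool_pos: [0.5561, -0.0049, 0.1121]
eef_rot: [0.703, 0.081, -0.079, -0.702]
force: [-0.5, -0.9, -1.2]
finger_gap: 0.0183
```

The load is coming off the hand, so I'm releasing and lifting.

Emit:
step_arm --moves '[{"dp": [0, 0.03, 0], "angular": [0, 0, 0], "jaw": 0}, {"dp": [0, 0, 0], "angular": [0, 0, 0], "jaw": 0.5}, {"dp": [0, 0, 0], "angular": [0, 0, 0], "jaw": 0.5}, {"dp": [0, 0, 0], "angular": [0, 0, 0], "jaw": 0.5}, {"dp": [0, 0, 0], "angular": [0, 0, 0], "jaw": 0.5}]'

```text
t: 18.02
tool_pos: [0.556, -0.004, 0.1115]
eef_rot: [-0.702, -0.081, 0.08, 0.703]
force: [0.1, -1.0, 0.7]
finger_gap: 0.0403
```

Emit:
step_arm --moves '[{"dp": [0, 0, 0], "angular": [0, 0, 0], "jaw": 0.5}, {"dp": [0, -1.0, 0], "angular": [0, 0, 0], "jaw": 0.5}, {"dp": [0, -2.0, 0], "angular": [0, 0, 0], "jaw": 0.5}, {"dp": [0, -3.5, 0], "angular": [0, 0, 0], "jaw": 0.5}, {"dp": [0, -3.5, 0], "angular": [0, 0, 0], "jaw": 0.5}]'

```text
t: 18.43
tool_pos: [0.5545, -0.0041, 0.2122]
eef_rot: [-0.702, -0.08, 0.081, 0.703]
force: [0.5, -1.0, 0.2]
finger_gap: 0.0459
```

Run:
```python
from h import *
grab('wrist','wrist23');grab('scene','scene7');crop('scene7',170,150,310,290,'g2')
p,Rc=cur();s=manip.read_state();print(p,s['force'],s['finger_gap'])
print(proj('wrist23',[[.5552,-.005,.07],[.5552,-.005,.132]])*1.5)
```

```text
scale 4.285714285714286
[ 0.5594 -0.0032  0.2175] [ 0.5008  0.4685 -0.6323] 0.04600910957551299
[[386.4283 268.8909]
 [386.7192 296.6226]]
```

View pics/wrist23.png

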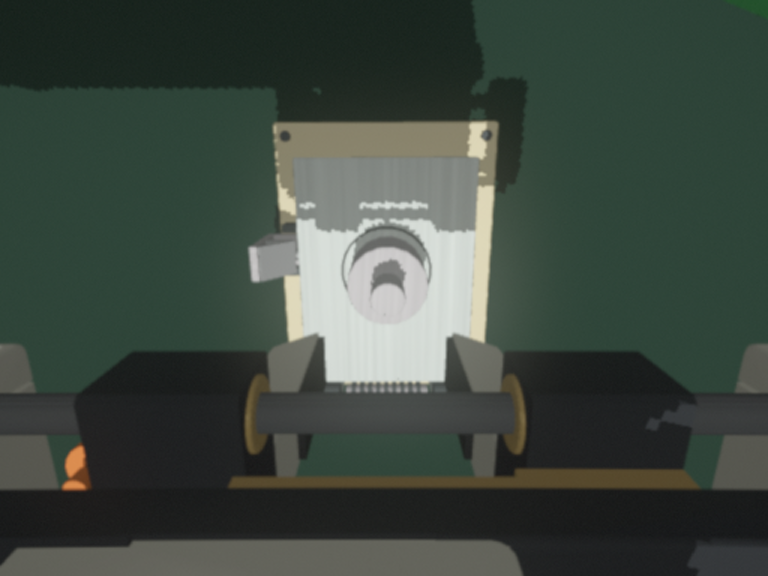

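View pics/g2.png

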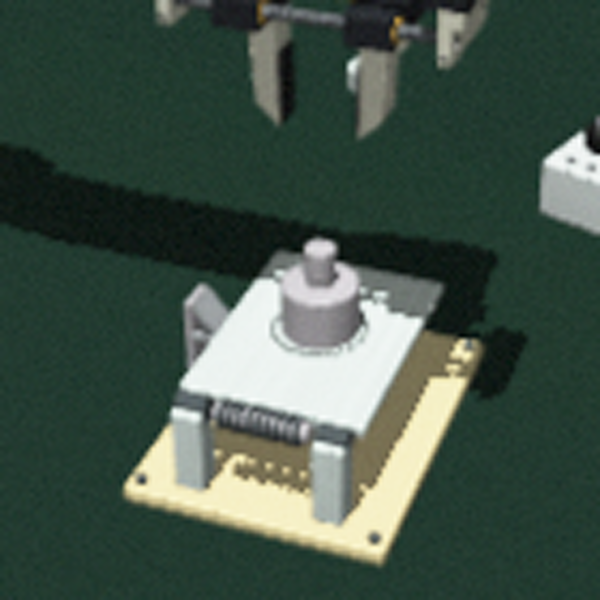

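The weight stands concentric in the circle (knob at (388,298), predicted (387,297)). Now the button.

Run:
```python
from h import *
from scipy.optimize import least_squares
f=np.load('wrist1.npz');u,v=695/1.5,132/1.5
for z in(.06,.065,.07,.075):print(z,pt('wrist1',u,v,z),pt('side0',236.5,267.7,z))
for du,dv in((0,0),(-2,0),(2,0),(0,2),(0,-2)):print(pt('wrist1',u+du,v+dv),pt('side0',236.5+du/2,267.7+dv/2))
p,Rc=cur();N=10;w=-.053
g=lambda v:(sim(p,Rc,[([v[0],v[2],v[1]],[0,w,0])]*N)[0]-[.595,.33,.2])
print(least_squares(g,[0,4,0]).x)
```

```text
0.06 [0.6019 0.3511 0.06  ] [0.5958 0.3486 0.06  ]
0.065 [0.5975 0.3535 0.065 ] [0.5945 0.3522 0.065 ]
0.07 [0.5931 0.3559 0.07  ] [0.5932 0.3559 0.07  ]
0.075 [0.5887 0.3583 0.075 ] [0.5919 0.3595 0.075 ]
[0.5914 0.3568 0.0719] [0.5918 0.3598 0.0754]
[0.5904 0.3562 0.0713] [0.5948 0.3605 0.0754]
[0.5941 0.3565 0.0707] [0.5895 0.357  0.0725]
[0.5931 0.355  0.0716] [0.5914 0.3618 0.073 ]
[0.5897 0.3586 0.0723] [0.5944 0.3518 0.0696]
[1.8374 2.849  0.1805]
```

Both views agree on the button top at (0.593, 0.356, 0.071).

Emit:
step_arm --moves '[{"dp": [1.8, 0, 2.9], "angular": [0, -0.053, 0], "jaw": 0}, {"dp": [1.8, 0, 2.9], "angular": [0, -0.053, 0], "jaw": 0}, {"dp": [1.8, 0, 2.9], "angular": [0, -0.053, 0], "jaw": 0}, {"dp": [1.8, 0, 2.9], "angular": [0, -0.053, 0], "jaw": 0}, {"dp": [1.8, 0, 2.9], "angular": [0, -0.053, 0], "jaw": 0}]'

```text
t: 18.95
tool_pos: [0.5934, 0.1627, 0.2116]
eef_rot: [-0.686, -0.174, 0.172, 0.686]
force: [0.3, 0.4, 0.6]
finger_gap: 0.0171
```

Emit:
step_arm --moves '[{"dp": [1.8, 0, 2.9], "angular": [0, -0.053, 0], "jaw": 0}, {"dp": [1.8, 0, 2.9], "angular": [0, -0.053, 0], "jaw": 0}, {"dp": [1.8, 0, 2.9], "angular": [0, -0.053, 0], "jaw": 0}, {"dp": [1.8, 0.5, 2.5], "angular": [0, -0.053, 0], "jaw": 0}, {"dp": [0, 0, 0], "angular": [0, 0, 0], "jaw": 0}]'

```text
t: 19.37
tool_pos: [0.5893, 0.3034, 0.2065]
eef_rot: [-0.66, -0.249, 0.248, 0.664]
force: [-1.3, 0.5, 0.8]
finger_gap: 0.0004
```

Run:
```python
from h import *
grab('wrist','wrist24')
p,Rc=cur();s=manip.read_state();print(p,s['qpos'],s['finger_gap'])
B=[.593,.356,.071];print(proj('wrist24',B)*1.5)
V=lean(np.arctan2(Rc.as_matrix()[1,0],Rc.as_matrix()[0,0]),0)
plan([.593,.356,.10],V)
```

```text
[0.5904 0.2998 0.2064] [ 0.1099  0.6955 -0.9528  1.5263  0.5854  1.2248 -0.2214] 0.0007551879472201405
[[442.578  215.6037]]
dp_cm [ 3.8484 10.658   4.0531] rot [-0.0029  0.      0.002 ]
```

View pics/wrist24.png

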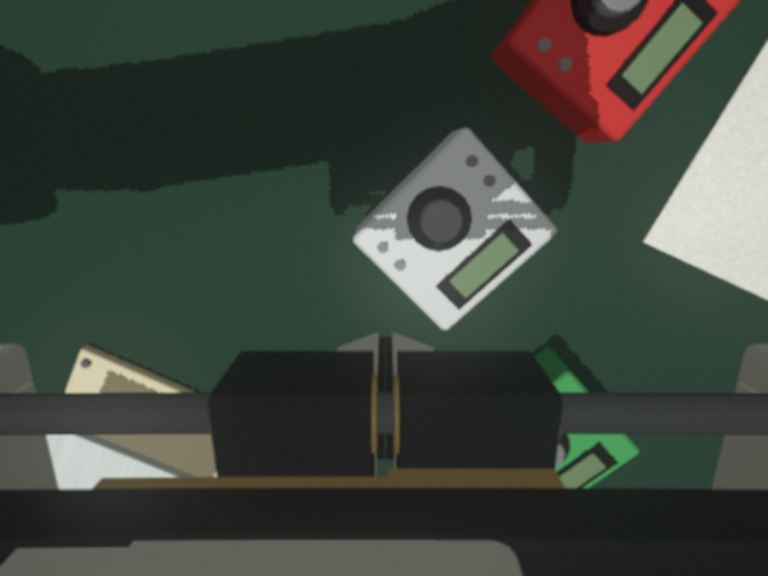

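Run:
```python
from h import *
b=pt('wrist24',441/1.5,219/1.5,.071);print(b,pt('wrist24',294,146))
p,Rc=cur()
V=lean(np.arctan2(Rc.as_matrix()[1,0],Rc.as_matrix()[0,0]),0)
plan([b[0],b[1],.092],V)
```

```text
[0.5937 0.3537 0.071 ] [0.5936 0.3537 0.0719]
dp_cm [ 3.7533 11.4571  3.8302] rot [-0.0029  0.      0.002 ]
```

Emit:
step_arm --moves '[{"dp": [1.25, 2.0, 1.28], "angular": [-0.003, 0, 0.002], "jaw": 0}, {"dp": [1.25, 3.2, 1.28], "angular": [0, 0, 0], "jaw": 0}, {"dp": [1.25, 3.2, 1.28], "angular": [0, 0, 0], "jaw": 0}, {"dp": [0, 2.2, 0], "angular": [0, 0, 0], "jaw": 0}, {"dp": [0, 0, 0], "angular": [0, 0, 0], "jaw": 0}]'

```text
t: 19.83
tool_pos: [0.5941, 0.3453, 0.0947]
eef_rot: [0.666, 0.241, -0.247, -0.662]
force: [0.0, -1.7, -0.6]
finger_gap: 0.0005
```

Run:
```python
from h import *
grab('wrist','wrist25')
p,Rc=cur();s=manip.read_state();print(p,s['force'])
V=lean(np.arctan2(Rc.as_matrix()[1,0],Rc.as_matrix()[0,0]),0)
plan([.5937,.3537,.072],V)
print(proj('wrist25',[[.5937,.3537,.071],list(p)])*1.5)
```

```text
[0.5956 0.3454 0.0975] [-0.0731 -0.6569  1.0164]
dp_cm [0.4093 2.54   0.764 ] rot [ 0.0034  0.     -0.0067]
[[398.8124 320.7753]
 [389.6158 364.7569]]
```

View pics/wrist25.png

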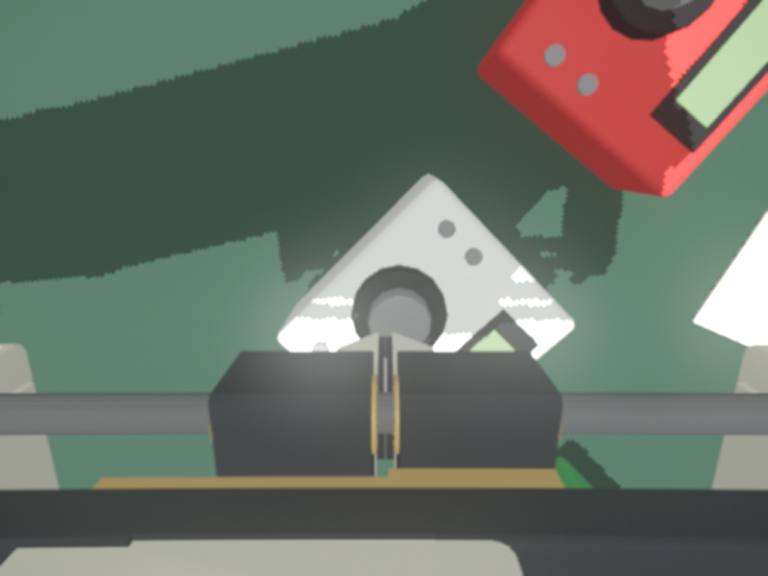

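Emit:
step_arm --moves '[{"dp": [0.2, 0.5, 0.4], "angular": [0.003, 0, -0.006], "jaw": 0}, {"dp": [0.2, 0.7, 0.36], "angular": [0, 0, 0], "jaw": 0}, {"dp": [0, 0.7, 0], "angular": [0, 0, 0], "jaw": 0}, {"dp": [0, 0.3, 0], "angular": [0, 0, 0], "jaw": 0}, {"dp": [0, 0, 0], "angular": [0, 0, 0], "jaw": 0}]'

```text
t: 20.3
tool_pos: [0.5952, 0.3556, 0.078]
eef_rot: [-0.663, -0.246, 0.242, 0.664]
force: [0.2, -1.3, -0.4]
finger_gap: 0.0003
```

Emit:
step_arm --moves '[{"dp": [0, 0.2, 0], "angular": [0, 0, 0], "jaw": 0}, {"dp": [0, 0.2, 0], "angular": [0, 0, 0], "jaw": 0}]'

```text
t: 20.47
tool_pos: [0.5956, 0.3563, 0.0748]
eef_rot: [-0.663, -0.246, 0.242, 0.664]
force: [0.9, 0.9, 0.2]
finger_gap: 0.0002
```

Emit:
step_arm --moves '[{"dp": [0, 0.2, 0], "angular": [0, 0, 0], "jaw": 0}]'

```text
t: 20.55
tool_pos: [0.5955, 0.3563, 0.0726]
eef_rot: [-0.663, -0.246, 0.242, 0.664]
force: [0.1, -0.2, -0.3]
finger_gap: 0.0002
```

Emit:
step_arm --moves '[{"dp": [0, 0.2, 0], "angular": [0, 0, 0], "jaw": 0}, {"dp": [0, 0.2, 0], "angular": [0, 0, 0], "jaw": 0}]'

```text
t: 20.72
tool_pos: [0.5955, 0.3563, 0.0687]
eef_rot: [-0.663, -0.246, 0.242, 0.664]
force: [-1.0, -1.2, 4.6]
finger_gap: 0.0004
```

Emit:
step_arm --moves '[{"dp": [0, 0.15, 0], "angular": [0, 0, 0], "jaw": 0}, {"dp": [0, 0.1, 0], "angular": [0, 0, 0], "jaw": 0}]'

```text
t: 20.88
tool_pos: [0.5955, 0.3564, 0.0663]
eef_rot: [-0.663, -0.246, 0.242, 0.664]
force: [-1.5, -2.4, 11.1]
finger_gap: 0.0009
```

Emit:
step_arm --moves '[{"dp": [0, 0.12, 0], "angular": [0, 0, 0], "jaw": 0}, {"dp": [0, 0, 0], "angular": [0, 0, 0], "jaw": 0}]'

```text
t: 21.05
tool_pos: [0.5955, 0.3564, 0.0663]
eef_rot: [-0.663, -0.246, 0.242, 0.664]
force: [-3.5, -2.4, 11.0]
finger_gap: 0.0004
```

Run:
```python
from h import *
grab('side','side8');crop('side8',190,190,320,300,'h1');s=manip.read_state();print(s['tool_pos'],s['force'])
```

```text
scale 5.454545454545454
[0.5955 0.3564 0.0662] [-3.3915 -2.3171 11.5195]
```

View pics/h1.png

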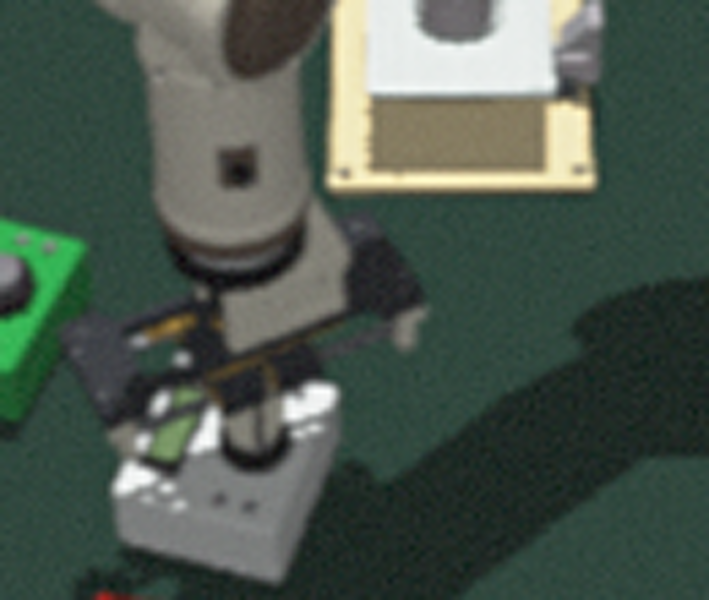

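The button stalled at z = 0.066, which is about 6 mm of travel. The tip was roughly 3 mm off centre, though, so I'll lift, recentre and press once more to be sure.

Emit:
step_arm --moves '[{"dp": [0, -0.7, 0], "angular": [0, 0, 0], "jaw": 0}, {"dp": [0, -0.7, 0], "angular": [0, 0, 0], "jaw": 0}, {"dp": [-0.3, 0, -0.1], "angular": [0, 0, 0], "jaw": 0}, {"dp": [0, 0.3, 0], "angular": [0, 0, 0], "jaw": 0}, {"dp": [0, 0, 0], "angular": [0, 0, 0], "jaw": 0}]'

```text
t: 21.52
tool_pos: [0.593, 0.3528, 0.0745]
eef_rot: [-0.663, -0.245, 0.243, 0.664]
force: [-0.1, 0.1, 0.1]
finger_gap: 0.0008
```

Emit:
step_arm --moves '[{"dp": [0, 0.2, 0], "angular": [0, 0, 0], "jaw": 0}, {"dp": [0, 0.1, 0], "angular": [0, 0, 0], "jaw": 0}]'

```text
t: 21.68
tool_pos: [0.5932, 0.3533, 0.0718]
eef_rot: [-0.663, -0.246, 0.243, 0.664]
force: [-1.3, -0.9, 1.8]
finger_gap: 0.0002
```

Emit:
step_arm --moves '[{"dp": [0, 0.2, 0], "angular": [0, 0, 0], "jaw": 0}, {"dp": [0, 0.2, 0], "angular": [0, 0, 0], "jaw": 0}]'

```text
t: 21.85
tool_pos: [0.5933, 0.3534, 0.0684]
eef_rot: [-0.663, -0.246, 0.243, 0.664]
force: [-1.2, -1.1, 4.2]
finger_gap: 0.0007
```

Emit:
step_arm --moves '[{"dp": [0, 0.2, 0], "angular": [0, 0, 0], "jaw": 0}, {"dp": [0, 0.2, 0], "angular": [0, 0, 0], "jaw": 0}]'

```text
t: 22.02
tool_pos: [0.5934, 0.3535, 0.066]
eef_rot: [-0.664, -0.246, 0.242, 0.664]
force: [-6.7, -6.8, 24.3]
finger_gap: 0.0003
```

It bottomed out again with 24 N at z = 0.066; first contact was at about 0.072, so it got the full 6 mm. I'm backing off.

Emit:
step_arm --moves '[{"dp": [0, -0.5, 0], "angular": [0, 0, 0], "jaw": 0}, {"dp": [0, -2.0, 0], "angular": [0, 0, 0], "jaw": 0}, {"dp": [0, -3.5, 0], "angular": [0, 0, 0], "jaw": 0}, {"dp": [0, -3.5, 0], "angular": [0, 0, 0], "jaw": 0}, {"dp": [0, -3, 0], "angular": [0, 0, 0], "jaw": 0}]'

```text
t: 22.43
tool_pos: [0.5931, 0.3538, 0.1913]
eef_rot: [-0.663, -0.246, 0.242, 0.664]
force: [0.7, 0.7, 1.2]
finger_gap: 0.0004
```

Emit:
step_arm --moves '[{"dp": [0, 0, 0], "angular": [0, 0, 0], "jaw": 0}, {"dp": [0, 0, 0], "angular": [0, 0, 0], "jaw": 0}]'

```text
t: 22.6
tool_pos: [0.5941, 0.3545, 0.192]
eef_rot: [-0.663, -0.248, 0.241, 0.665]
force: [-0.1, -0.6, -0.7]
finger_gap: 0.0002
```

Run:
```python
from h import *
for n in('scene','side','wrist'): grab(n,n+'9')
print(manip.read_state()['force'],manip.read_state()['tool_pos'])
crop('side9',190,130,350,250,'i1');crop('scene9',100,150,300,300,'i2')
yaw=np.radians(13.1);rx=np.array([np.sin(yaw),-np.cos(yaw),0]);S=np.array([.5552,-.005,0])
print('button depth',pt('wrist9',*proj('wrist9',[.5937,.3537,.071])[0]))
print('knob pred', (proj('side9',[.5552,-.005,.132])[0]-[190,130])*5,(proj('scene9',[.5552,-.005,.132])[0]-[100,150])*4)
```

```text
[0.1845 0.1559 0.017 ] [0.5925 0.3524 0.1879]
scale 5.0
scale 4.0
button depth [0.5936 0.3538 0.0715]
knob pred [417.75   242.3289] [574.657  226.2876]
```

View pics/i1.png

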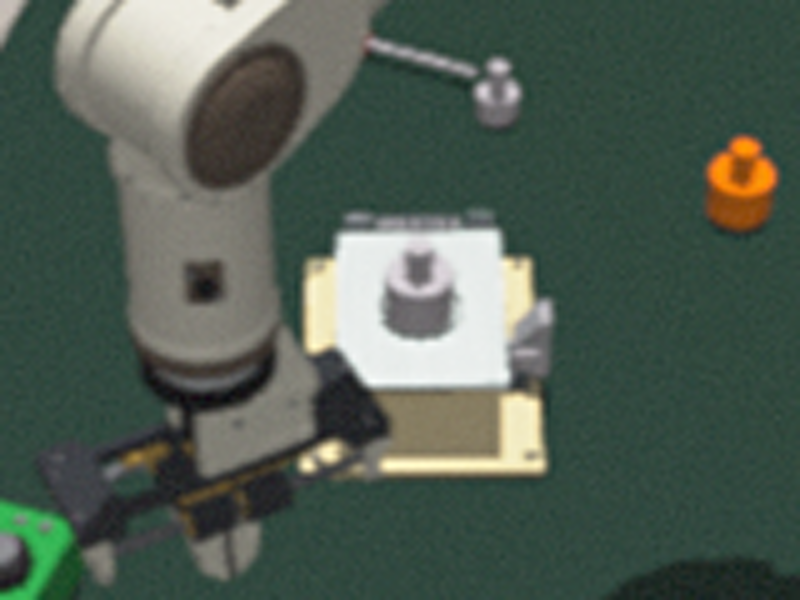

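View pics/i2.png

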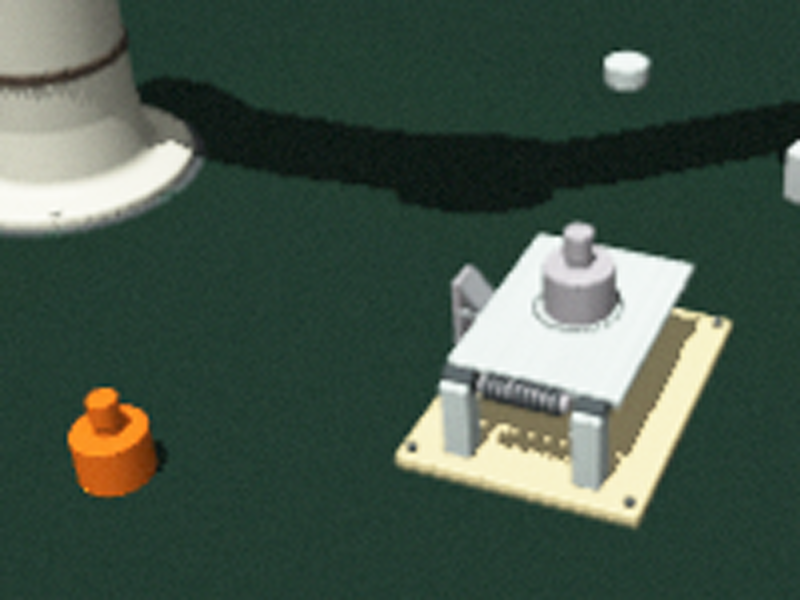

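The plate is level under its catch, the weight stands on the circle, the button is back up (depth 0.0715), the bystanders look undisturbed and the arm is clear. I'm handing the job in.

```bash
python3 -c "
from cell import ticket
print(ticket.finish_job())"
```

```text
the job is handed in; nothing more can be done
None
```

I set the stop block in its seat, latched the plate level, stood the larger weight on the circle, pressed the start button, and handed the job in at about 22.8 s of the 72 s. The hand-in gives no verdict, so these are my last checks:

- **Block:** in the last clear view, before the plate came down, it stood upright inside the seat outline, about 1 mm from nominal. The level plate hides it now, so I could not look again.
- **Plate:** the catch held it level with no force on the fingers once they lifted off. It still looked level in the final pictures.
- **Weight:** it stands upright on the circle. In the pictures its knob was within about 2 pixels of the predicted spot, or 1–2 mm.
- **Start button:** I pressed it twice. On the first press the tip was about 3 mm off centre and the button stalled at about 6 mm travel with 11 N, so I recentred and pressed again, reaching the bottom at 24 N. It sprang back to 71.5 mm.
- **Bystanders and arm:** the small weight and puck looked unmoved, and so did the part of the screwdriver not hidden by the arm. The arm ended clear of everything, with no contact force.

No check failed. The first measurements from the two fixed cameras differed by up to 5 mm, so I placed everything using the closer wrist camera, which agreed with the predicted positions to within 1–2 mm.

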